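# Brush release wax into a slide-lid mould and shut it

## Robot

A 6-joint arm with a two-finger parallel gripper is mounted at the origin on a cart in front of the work surface, level with it; the furniture and walls round the work are solid. World frame = base frame: x ahead of the robot, y to its left, z up, the work surface at z = 0. Lengths are in m, angles in rad, forces in N, time in s.
With the tool pointing down it reaches from about 0.35 to 0.8 m from the base axis. Payload 7.3 kg.
Tool frame: the origin (TCP) lies on the centre line of the jaws, within the pads' length; the fingertips stand 25 mm ahead of it and the grasp point (between the pads) lies 6 mm ahead of it; z points along the fingers, y is the line along which they close (so a half turn about z gives the same grasp; the last joint's range is limited). The gripper opens to 85 mm and grips with 20 to 120 N. Pads are 22 mm wide; open, the fingers measure 114 mm over their backs; the gripper's body (76 mm by 85 mm) begins 54 mm behind the grasp point. The pads swing forward as they close: fully open they stand 13 mm farther back than shut.
Start: joints at [-1.361, 0.342, 1.524, -0, 1.275, -0.146], TCP at [0.183, -0.492, 0.227] pointing down, gripper open.
Joint ranges: [-2.53, 2.53], [-0.77, 2.02], [0.04, 2.7], [-1, 4.14], [0.28, 2.66], [-3.11, 3.11]. Speed limits (rad/s): [2.57, 2.57, 3.14, 3.14, 3.14, 3.14].

## Interface

Orientations are given as a unit quaternion [x, y, z, w].
In Python, from cell import * gives the robot as it stands. The module is installed in compiled form; this text tells all that it offers.
- The arm moves only by the tool apply_moves, never from a script. Its argument "increments" is a list of rows, each an object with "jaw": the opening, from 0 (shut) to 1 (fully open); "slide": the shift along the world's x, y, z in units of 0.4 m (1.0 is 0.4 m), a list of three; "turn": the turn, a rotation vector about the world's x, y, z in units of 360 degrees (1.0 is 360 degrees), a list of three. A call has 1 to 12 rows; each row is the pose to reach, as a shift and turn from the pose commanded when the call began, turning the shorter way round; what a row does not reach only later rows make up. A row lasts 1/12 s, in which the tool goes at most 41.7 mm and 7.16 degrees, less where a joint would pass 70% of its speed; a pose out of reach is approached as far as the arm can. A call with a number of a shift or a turn outside -1 to 1 is refused whole. A call with a gripper value outside its range is refused whole. The fingers move at their own pace and stop on an object; the grip force is fixed at half the most. Time passes only in rows, so rows that repeat a pose let the fingers close. It gives the time, the measured TCP pose, the force, the opening and the grip force at its end, in the units of the state.
- get_obs(): the state, without advancing time (a new reading comes with each control period).
- snapshot(name): name is "side" or "top" or "wrist"; returns the picture (384x512x3 uint8, blue, green, red); there is no depth.
- camera_model(name): a dict with "fov_y" (degrees; the focal length in pixels is half the picture's height over the tangent of half this angle, whatever the lens; pixels are square), "cx", "cy" (the principal point, pixels), "world_from_camera" (4x4, takes a point from camera to world coordinates); the wrist camera has in their place "mount" (4x4, takes a point from camera to tool coordinates, whose origin is the TCP and whose axes are the flange's). Camera axes: x right, y down, z forward; pixel columns grow to the right and rows downward; lengths in m; the calibration is good to about 2 mm. A picture is of the moment at which its call begins: read the wrist's pose just before it. camera_model takes no time and is no camera call.
- finish_job(): hands the job in; it is judged then, once.
The state is a dict: "t": time; "joint_positions": joint angles; "dq": joint speeds; "effort": joint torques, N m; "tool_pos": TCP position; "tcp_rot": TCP orientation; "force": force on the tool from outside, world axes, zero at the start; "moment": the same for the moment, N m; "opening": finger opening in m; "grip_force": force on a finger pad.
Only numpy, scipy, OpenCV 4.12 (cv2) and the standard library are available. Lean on these libraries where they do the work, as an engineer would, in place of code of your own. Each camera call takes 0.05 s, during which the arm holds its last target. There are 200 camera calls.

## Task

Get the slide-lid mould ready for pouring. Take the round dabbing brush off its fork hanger, dip its bristles into the release wax in the open tin (not the one with its lid on), and dab them gently on the floor of the mould's open pocket so that they press down on it for a moment. Hang the brush back in the fork, let go of it, and only then slide the mould's lid fully home over the pocket so that both spring plungers click into its edge notches. Leave both tins standing and do not knock the other things about.

Things in the scene. Friction and masses are not known exactly. Their poses are not given: they have to be found in the camera images.
- dab_brush: Round dabbing brush, 149 mm long, 60 g, hanging bristles down. Origin at the tip of the free bristles, z up along the handle. From the tip: dark bristles 0-30 mm (23 mm across), steel ferrule 30-50 (25 across), wood taper 50-68, neck 68-92 (11 across), wooden grip 92-149 (22 across) with a flat shoulder underneath at 92. Round: any grasp yaw will do.
- brush_grip (a point): Point on the brush's axis, 124 mm above the bristle tip: the middle of the 22 mm wooden grip, where to take it.
- brush_neck (a point): Point on the brush's axis, 92 mm above the bristle tip: the flat shoulder under the grip, at the top of the neck. It coincides with fork_seat when the brush hangs.
- brush_tip (a point): Lower end of the bristles (moves with them when they are pressed in).
- bristles (a joint): How far the bristles are pressed up into the ferrule, m: 0 free, at most 0.008. They push back with about 0.4 N plus 0.4 N per mm.
- brush_hanger: Fixed steel hanger on the grey board: base 92x80x8 mm, post 38 mm behind the seat, flat 5 mm thick fork, its top 122 mm above the base's underside. Origin under the seat, on the underside. The fork is open toward -x; its slot, 15 mm wide, runs along x from 10 mm behind the seat to its open end 23 mm in front. The tine tips, 19-23 mm in front, are turned up 4 mm.
- fork_seat (a point): On the fork's top in the middle of the seat; axes as the hanger's (x points to the post). To take the brush out, raise it 6 to 14 mm (10 is good; higher, the taper meets the fork), then draw it along -x by 45 mm. It goes back the same way in reverse and is lowered until its shoulder rests on the fork.
- open_tin: Open low round metal tin, 76 mm across, 42 mm high, 160 g, loose on the grey board. Origin under its middle, z up. Inside 68 mm across, 2.5 mm wall; pale paste wax covers its bottom, its surface 13 mm above the underside. Bristles sink into the wax; the tin's hard floor is 3 mm above the underside. The grey board is 12 mm thick.
- closed_tin: A like tin with its lid on, 77 mm across, 44 mm high, loose, origin under its middle. Not used. The two tins can stand either way round.
- slide_mould: Fixed casting mould 240x120x44 mm: aluminium plate, plaster-white block (top 28 mm above the underside) between two dark rails. Origin in the middle of its underside, z up, x the slide axis. Pocket at the -x end, lid parked at the +x end, its edges under 5 mm strips so that it can only slide. Brass plunger barrels stick out sideways to 71 mm from the middle line.
- pocket (a point): Middle of the pocket's floor, 13 mm above the mould's underside and 15 mm below the block's top. The pocket is 56 mm (x) by 46 mm (y) and open at the top until the lid covers it. Axes as the mould's.
- lid_home (a point): Where the origin of the lid is when it is fully shut (55 mm on the -x side of the mould's origin, on the block's top). Axes as the mould's. A fixed stop is 0.5 mm beyond.
- mould_lid: Aluminium lid 90x80x8 mm, 220 g, a 14 mm pour hole, a notch in the middle of each side edge. Origin in the middle of its underside, axes parallel to the mould's. Black grip rib in its middle, across the slide: 12 mm thick (x), 46 mm long (y), top 43 mm above the lid's underside. Parked 102-117 mm from home; it shuts along the mould's -x. Sliding takes 1-4 N, the last 50 mm some 4-12 N.
- plunger_l (a joint): Spring plunger on the +y side, m: 0 out (free, or clicked into the lid's notch), about 0.0025 while pushed back by the lid's edge.
- plunger_r (a joint): The same on the -y side.
- syringe: Small white syringe lying on the board, bystander.
- jar_lid: Small white screw lid, 42 mm across, bystander.
- silicone_mould: Small pinkish silicone block, 44x57x27 mm, bystander.

How it is judged:
On the way, in this order (a step that is already met when the one before it is completed fails the run):
1. the brush is drawn out of the fork (horizontal distance between brush_neck and fork_seat above 0.05 m), for 0.1 s.
2. the bristle tip is in the wax inside the open tin (horizontal distance between brush_tip and open_tin below 0.027 m and z of brush_tip in the frame of open_tin below 0.0115 m), for 0.2 s.
3. the bristles press on the floor of the open pocket (x of brush_tip in the frame of pocket between -0.026 and 0.026 m and y of brush_tip in the frame of pocket between -0.021 and 0.021 m and z of brush_tip in the frame of pocket below 0.004 m and value of joint bristles above 0.0008 m), for 0.2 s.
4. the brush hangs in the fork again, released, the lid still open (x of brush_neck in the frame of fork_seat between -0.01 and 0.006 m and y of brush_neck in the frame of fork_seat between -0.006 and 0.006 m and z of brush_neck in the frame of fork_seat between -0.004 and 0.004 m and angle between dab_brush's own z axis and vertical below 0.15 rad and contact force between the fingers and dab_brush below 0.05 N and contact force between dab_brush and brush_hanger above 0.15 N and x of mould_lid in the frame of lid_home above 0.03 m), for 0.3 s.
5. the lid is home and both plungers are in its notches (x of mould_lid in the frame of lid_home between -0.0025 and 0.0025 m and value of joint each of plunger_l, plunger_r below 0.001 m), for 0.3 s.
At the end, for the whole second after the job is handed in: The brush hangs upright by its shoulder in the fork, within 6 mm of the seat (10 mm toward the opening) and 4 mm in height, let go; the lid is within 2.5 mm of home with both plungers out in its notches; both tins stand upright; all at rest (all of step 5 and x of brush_neck in the frame of fork_seat between -0.01 and 0.006 m and y of brush_neck in the frame of fork_seat between -0.006 and 0.006 m and z of brush_neck in the frame of fork_seat between -0.004 and 0.004 m and angle between dab_brush's own z axis and vertical below 0.15 rad and contact force between the fingers and dab_brush below 0.05 N and contact force between dab_brush and brush_hanger above 0.15 N and linear speed of mould_lid below 0.01 m/s and linear speed of dab_brush below 0.05 m/s and angle between each of open_tin, closed_tin's own z axis and vertical below 0.1 rad); the robot touches nothing.
It fails at once if the brush is rammed into the mould (over 20 N) (contact force between dab_brush and slide_mould above 20 N).
It fails at once if the open tin is tipped, or pushed more than 40 mm (angle between open_tin's own z axis and vertical above 0.3 rad or distance of open_tin from where it was at the start of the episode above 0.04 m).
It fails at once if another loose thing is pushed more than 30 mm (distance of any of closed_tin, syringe, jar_lid, silicone_mould from where it was at the start of the episode above 0.03 m).
It also fails if it takes over 58 s, if anything falls off the work surface, if the arm or the gripper's body presses on something with over 40 N, if the wrist force passes 120 N, or if a joint passes its speed limit or range.

## Working session

There is one attempt and no reset: what is moved stays moved. The work goes in short steps, Python scripts to look and compute and a tool call to move; the robot and the scene stay as the last step left them, time stands still between calls to the robot, and variables do not carry over. Pictures are saved under pics/ and viewed, at most 10 in all, crops included, and the job is handed in when it is done.

Besides the shell and the picture viewer there is one more tool, called after "Call:" as a command line: name --argument value ..., lists and objects as JSON in quotes. apply_moves: Moves the arm, as the interface text tells. Shifts and turns lie within -1 to 1; 1 stands for 0.4 m of shift or 360 degrees of turn. Its arguments: {"type":"object","properties":{"increments":{"type":"array","items":{"type":"object","properties":{"jaw":{"type":"number"},"slide":{"type":"array","items":{"type":"number"}},"turn":{"type":"array","items":{"type":"number"}}}}}},"required":["increments"]}

```bash
mkdir -p pics
cat > h.py <<'E'
from cell import *
import numpy as np, cv2
from scipy.spatial.transform import Rotation as R
def cam(name,obs=None):
    m=camera_model(name)
    if 'mount' in m:
        o=obs or get_obs(); T=np.eye(4); T[:3,:3]=R.from_quat(o['tcp_rot']).as_matrix(); T[:3,3]=o['tool_pos']
        W=T@np.array(m['mount'])
    else: W=np.array(m['world_from_camera'])
    return W,192/np.tan(np.radians(m['fov_y'])/2),m['cx'],m['cy']
def ray(c,u,v):
    W,f,cx,cy=c; d=W[:3,:3]@np.array([(u-cx)/f,(v-cy)/f,1]); return W[:3,3],d/np.linalg.norm(d)
def plane(c,u,v,z):
    o,d=ray(c,u,v); return o+d*(z-o[2])/d[2]
def proj(c,p):
    W,f,cx,cy=c; q=W[:3,:3].T@(np.array(p)-W[:3,3]); return np.array([cx+f*q[0]/q[2],cy+f*q[1]/q[2]])
def two(c1,p1,c2,p2):
    o1,d1=ray(c1,*p1);o2,d2=ray(c2,*p2); A=np.c_[d1,-d2]; t=np.linalg.lstsq(A,o2-o1,rcond=None)[0]
    a=o1+t[0]*d1;b=o2+t[1]*d2; return (a+b)/2,np.linalg.norm(a-b)
E
python3 - <<'E'
from h import *
o=get_obs(); print(o['tool_pos'],o['tcp_rot'],o['opening'])
for n in ['top','side','wrist']:
    c=cam(n); print(n,c[0].round(3).tolist(),c[1:]); im=snapshot(n); cv2.imwrite(f'pics/{n}0.png',im)
E
```

```text
[ 0.18282225 -0.49170384  0.22651569] [ 9.84217707e-01  1.76960166e-01 -2.41759759e-05 -7.77325325e-04] 0.08597803570819379
top [[0.01, -0.998, 0.064, 0.511], [-1.0, -0.011, -0.019, -0.182], [0.02, -0.063, -0.998, 1.026], [0.0, 0.0, 0.0, 1.0]] (np.float64(404.34291609625427), 247.48455770068236, 193.34123099847028)
side [[0.984, -0.074, 0.162, 0.436], [-0.178, -0.437, 0.882, -1.032], [0.005, -0.897, -0.443, 0.535], [0.0, 0.0, 0.0, 1.0]] (np.float64(436.3156537247224), 256.73920695522503, 186.60056856333975)
wrist [[0.348, -0.894, -0.283, 0.256], [-0.938, -0.332, -0.104, -0.466], [-0.001, 0.301, -0.953, 0.373], [0.0, 0.0, 0.0, 1.0]] (np.float64(321.17034860466043), 256.83935560324903, 188.01356191186352)
```

```bash
python3 -c "
import cv2
for n in ['top','side']: cv2.imwrite(f'pics/{n}0b.png',cv2.resize(cv2.imread(f'pics/{n}0.png'),(800,600),interpolation=cv2.INTER_CUBIC))"
```

```text
(no output)
```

View pics/top0b.png

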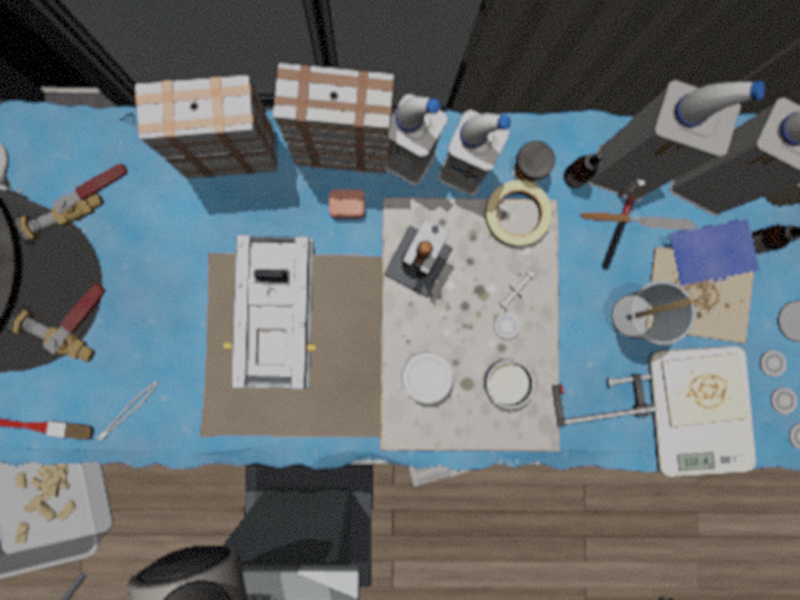

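View pics/side0b.png

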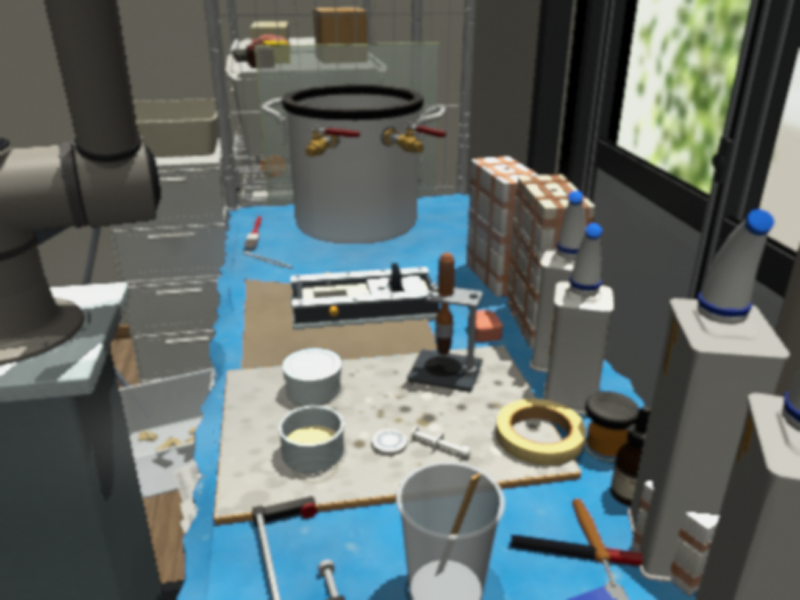

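The top view shows the mould at (272,312) with its pocket at the bottom, which is −x. The hanger is at (420,262) and the grip's top at (424,248). The open tin (pale wax) is at (509,385) and the closed tin at (428,379). The side view agrees, with the post on the +x side. I'll zoom in next.

Run:
```python
import cv2,numpy as np
t=cv2.imread('pics/top0.png'); s=cv2.imread('pics/side0.png')
a=cv2.resize(t[125:205,240:300],None,fx=6.6,fy=6.6,interpolation=cv2.INTER_CUBIC)  # hanger
b=cv2.resize(s[150:260,255:320],None,fx=4.8,fy=4.8,interpolation=cv2.INTER_CUBIC)
H=528;cv2.imwrite('pics/z1.png',np.hstack([a[:H],b[:H]])); print(a.shape,b.shape)
```

```text
(528, 396, 3) (528, 312, 3)
```

View pics/z1.png

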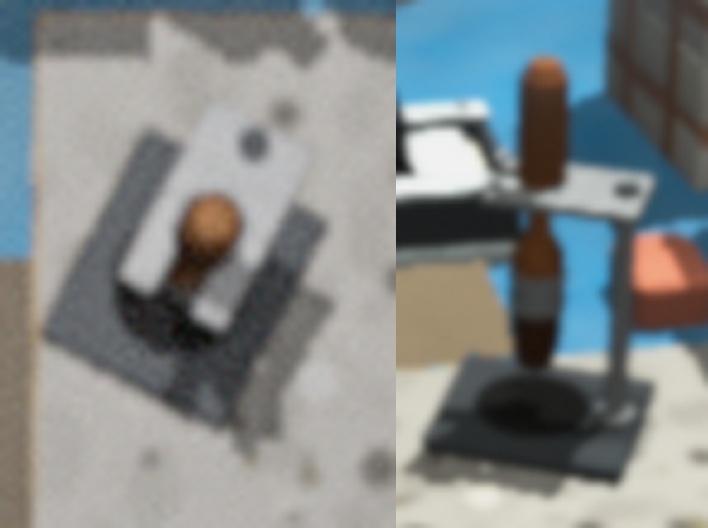

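The crop shows the fork's outline in the top view: back corners at about (222,105) and (310,160), tine ends at about (120,283) and (225,330), and grip top at (210,222). In the side view the grip runs from (545,60) down to its shoulder at (542,187). I'll turn these into positions and zoom in on the tins and mould.

Run:
```python
from h import *
T=cam('top');S=cam('side')
tp=lambda u,v:(240+(u+.5)/6.6-.5,125+(v+.5)/6.6-.5)
sp=lambda u,v:(255+(u-396+.5)/4.8-.5,150+(v+.5)/4.8-.5)
for p in [(222,105),(310,160),(120,283),(225,330),(253,145)]: print('fork',plane(T,*tp(*p),.134).round(4))
for p in [(152,128),(326,220),(222,428),(45,333)]: print('base',plane(T,*tp(*p),.020).round(4))
print('griptop',plane(T,*tp(210,225),.189).round(4), plane(S,*sp(545,66),.189).round(4), two(T,tp(210,225),S,sp(545,66)))
print('shoulder side',plane(S,*sp(542,187),.134).round(4))
print('side base',[plane(S,*sp(*p),.020).round(4).tolist() for p in [(470,355),(655,380),(615,465),(428,440)]])
t=cv2.imread('pics/top0.png'); s=cv2.imread('pics/side0.png')
hsv=cv2.cvtColor(t,cv2.COLOR_BGR2HSV)
for nm,im,c,roi in [('top',t,T,(225,270,305,350)),('side',s,S,(255,300,175,225))]:
    h=cv2.cvtColor(im,cv2.COLOR_BGR2HSV); m=cv2.inRange(h,(15,45,150),(35,255,255)); y0,y1,x0,x1=roi
    mm=np.zeros_like(m); mm[y0:y1,x0:x1]=m[y0:y1,x0:x1]
    yy,xx=np.nonzero(mm); print(nm,len(xx), (xx.mean(),yy.mean()) if len(xx) else '', plane(c,xx.mean(),yy.mean(),.025).round(4) if len(xx) else '')
a=cv2.resize(t[140:265,130:360],None,fx=3.4,fy=3.4,interpolation=cv2.INTER_CUBIC)
cv2.imwrite('pics/z2.png',a);print(a.shape)
```

```text
fork [ 0.6864 -0.2556  0.134 ]
fork [ 0.6681 -0.2855  0.134 ]
fork [ 0.6254 -0.2216  0.134 ]
fork [ 0.61   -0.2571  0.134 ]
fork [ 0.6729 -0.2662  0.134 ]
base [ 0.6997 -0.2384  0.02  ]
base [ 0.6652 -0.3049  0.02  ]
base [ 0.5854 -0.2657  0.02  ]
base [ 0.6207 -0.1984  0.02  ]
griptop [ 0.6372 -0.2475  0.189 ] [ 0.6389 -0.2501  0.189 ] (array([ 0.63840308, -0.24781748,  0.18789616]), np.float64(0.002107608390792467))
shoulder side [ 0.6388 -0.2532  0.134 ]
side base [[0.6207, -0.1994, 0.02], [0.7009, -0.2359, 0.02], [0.6639, -0.3003, 0.02], [0.5875, -0.2672, 0.02]]
top 1 (np.float64(324.0), np.float64(233.0)) [ 0.4783 -0.3918  0.025 ]
side 208 (np.float64(198.10576923076923), np.float64(277.82211538461536)) [ 0.448  -0.3744  0.025 ]
(425, 782, 3)
```

View pics/z2.png

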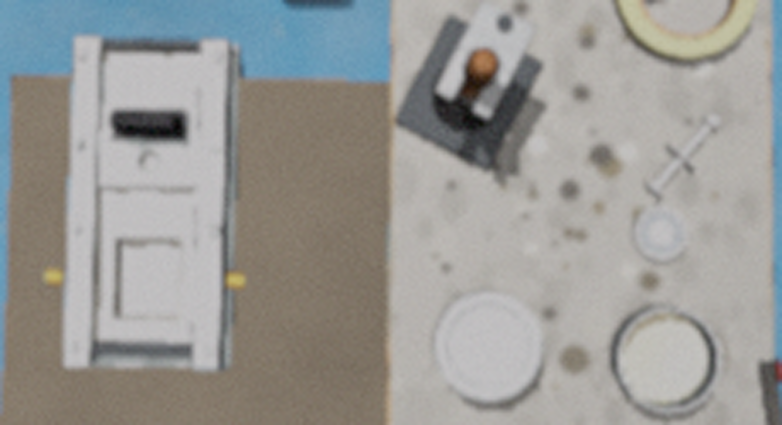

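The zoom (3.4×, offset 130,140) shows:
- **Mould:** rail corners at (76,37), (240,42), (230,368) and (65,366).
- **Plunger barrels:** (53,276) and (237,280).
- **Pocket:** (117–182, 240–318).
- **Rib:** (112–187, 110–138).
- **Tins:** closed tin at (489,347), open tin's rim at (665,360).

Run:
```python
from h import *
T=cam('top');S=cam('side')
tp=lambda u,v:(130+(u+.5)/3.4-.5,140+(v+.5)/3.4-.5)
P=lambda p,z:plane(T,*tp(*p),z)
c=[P(p,.044) for p in [(76,37),(240,42),(230,368),(65,366)]]
print('mould corners',np.round(c,4).tolist(),'mean',np.mean(c,0).round(4), 'len',[np.linalg.norm(c[i]-c[(i+1)%4]).round(4) for i in range(4)])
for v in (c[0]-c[3],c[1]-c[2],c[0]-c[1]): print('yaw',np.degrees(np.arctan2(v[1],v[0])).round(1))
print('barrels',P((53,276),.034).round(4),P((237,280),.034).round(4))
print('rib',[P(p,.071).round(4).tolist() for p in [(112,110),(187,110),(187,138),(112,138)]],P((149.5,118),.071).round(4))
print('pocket',P((149,279),.028).round(4))
print('closed',P((489,347),.056).round(4),'open rim',P((665,360),.054).round(4),'dia',np.linalg.norm(P((612,360),.054)-P((718,360),.054)))
print('wax',P((662,362),.025).round(4))
```

```text
mould corners [[0.6754, 0.0329, 0.044], [0.6733, -0.0846, 0.044], [0.4404, -0.0815, 0.044], [0.4408, 0.0348, 0.044]] mean [ 0.5575 -0.0246  0.044 ] len [np.float64(0.1175), np.float64(0.2329), np.float64(0.1163), np.float64(0.2345)]
yaw -0.5
yaw -0.8
yaw 89.0
barrels [0.5041 0.0472 0.034 ] [ 0.5025 -0.0844  0.034 ]
rib [[0.6199, 0.0007, 0.071], [0.6206, -0.0513, 0.071], [0.601, -0.0517, 0.071], [0.6004, 0.0003, 0.071]] [ 0.6147 -0.0254  0.071 ]
pocket [ 0.5026 -0.0204  0.028 ]
closed [ 0.4575 -0.2641  0.056 ] open rim [ 0.4493 -0.3886  0.054 ] dia 0.0750789744482491
wax [ 0.446  -0.3926  0.025 ]
```

Call:
apply_moves --increments '[{"jaw": 1, "slide": [0.08, 0.043, 0.02], "turn": [0, 0, 0.015]}, {"jaw": 1, "slide": [0.16, 0.086, 0.04], "turn": [0, 0, 0.03]}, {"jaw": 1, "slide": [0.24, 0.129, 0.06], "turn": [0, 0, 0.045]}, {"jaw": 1, "slide": [0.32, 0.172, 0.08], "turn": [0, 0, 0.06]}, {"jaw": 1, "slide": [0.4, 0.215, 0.1], "turn": [0, 0, 0.075]}, {"jaw": 1, "slide": [0.48, 0.258, 0.11], "turn": [0, 0, 0.09]}, {"jaw": 1, "slide": [0.56, 0.301, 0.11], "turn": [0, 0, 0.105]}, {"jaw": 1, "slide": [0.64, 0.344, 0.11], "turn": [0, 0, 0.121]}, {"jaw": 1, "slide": [0.72, 0.387, 0.11], "turn": [0, 0, 0.121]}, {"jaw": 1, "slide": [0.8, 0.43, 0.11], "turn": [0, 0, 0.121]}, {"jaw": 1, "slide": [0.8, 0.43, 0.11], "turn": [0, 0, 0.121]}, {"jaw": 1, "slide": [0.8, 0.43, 0.11], "turn": [0, 0, 0.121]}]'

```text
t: 1.15
tool_pos: [0.5041, -0.3187, 0.2703]
tcp_rot: [0.847, 0.531, -0.0, -0.001]
force: [-0.1, 0.7, 0.1]
opening: 0.0855
grip_force: 0.0
```

Run:
```python
from h import *
o=get_obs(); print(o['t'],o['tool_pos'],R.from_quat(o['tcp_rot']).as_matrix().round(3).tolist())
c=cam('wrist',o); im=snapshot('wrist'); cv2.imwrite('pics/w1.png',im)
np.save('pics/w1.npy',c[0]); print(proj(c,[.638,-.248,.191]),proj(c,[.638,-.248,.134]))
cv2.imwrite('pics/w1b.png',cv2.resize(im,(800,600),interpolation=cv2.INTER_CUBIC))
```

```text
1.15 [ 0.50412839 -0.31870475  0.2703295 ] [[0.436, 0.9, -0.001], [0.9, -0.436, 0.001], [0.0, -0.001, -1.0]]
[398.26474773  10.07747212] [368.27258933  26.30006025]
```

View pics/w1b.png

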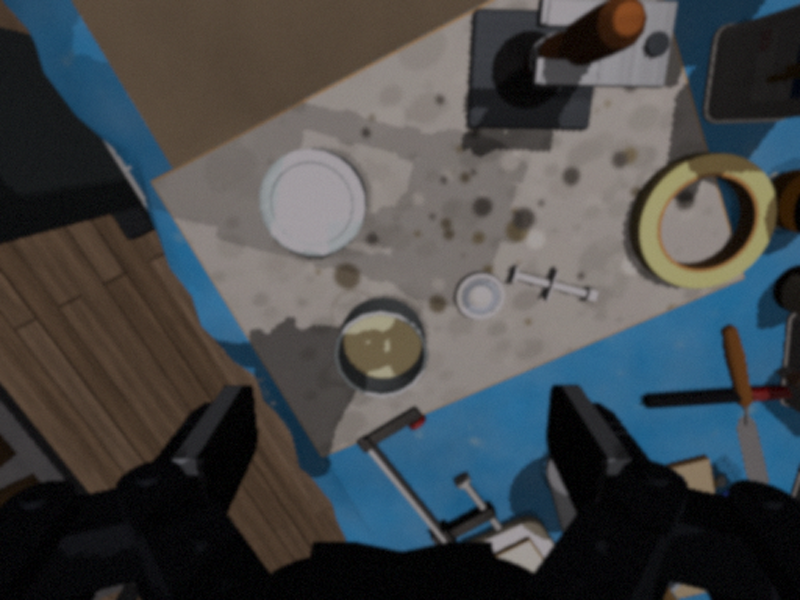

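The fork edge (row 85) and the base's edges line up with the picture, so the hanger's yaw is about −26°. The grip's top is at (627,21), a few pixels from where I predicted it. The open tin's rim is centred at (381,347).

Run:
```python
from h import *
c=cam('wrist'); T=cam('top'); s=1.5625
print('grip wrist',plane(c,627/s,21/s,.189), two(c,(627/s,21/s),T,(240+210.5/6.6-.5,125+225.5/6.6-.5)))
print('tin',plane(c,381/s,347/s,.054),'closed',plane(c,313/s,203/s,.056))
print('fork edge near',plane(c,535/s,85/s,.134),plane(c,677/s,85/s,.134))
print('base',plane(c,470/s,128/s,.02),plane(c,588/s,129/s,.02))
```

```text
grip wrist [ 0.63905661 -0.25181105  0.189     ] (array([ 0.63750264, -0.24960143,  0.19095091]), np.float64(0.004585040800549033))
tin [ 0.45336732 -0.38691848  0.054     ] closed [ 0.46028944 -0.26529199  0.056     ]
fork edge near [ 0.61093812 -0.25953332  0.134     ] [ 0.67754036 -0.29200137  0.134     ]
base [ 0.58569181 -0.26939717  0.02      ] [ 0.66504709 -0.30886656  0.02      ]
```

Call:
apply_moves --increments '[{"jaw": 1, "slide": [0.084, 0.043, 0]}, {"jaw": 1, "slide": [0.168, 0.087, 0]}, {"jaw": 1, "slide": [0.252, 0.13, 0]}, {"jaw": 1, "slide": [0.336, 0.173, 0]}, {"jaw": 1, "slide": [0.336, 0.173, 0]}, {"jaw": 1, "slide": [0.336, 0.173, -0.05]}, {"jaw": 1, "slide": [0.336, 0.173, -0.1]}, {"jaw": 1, "slide": [0.336, 0.173, -0.15]}, {"jaw": 1, "slide": [0.336, 0.173, -0.2]}, {"jaw": 1, "slide": [0.336, 0.173, -0.245]}, {"jaw": 1, "slide": [0.336, 0.173, -0.245]}, {"jaw": 1, "slide": [0.336, 0.173, -0.245]}]'

```text
invalid input at $.increments[0]: expected keys jaw, slide, turn
```

Run:
```python
from h import *
a=snapshot('top')[120:205,230:310]; b=snapshot('side')[120:260,240:330]
cv2.imwrite('pics/g1.png',np.hstack([cv2.resize(x,None,fx=560/x.shape[0],fy=560/x.shape[0],interpolation=cv2.INTER_CUBIC)[:,:400] for x in (a,b)]))
```

```text
(no output)
```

View pics/g1.png

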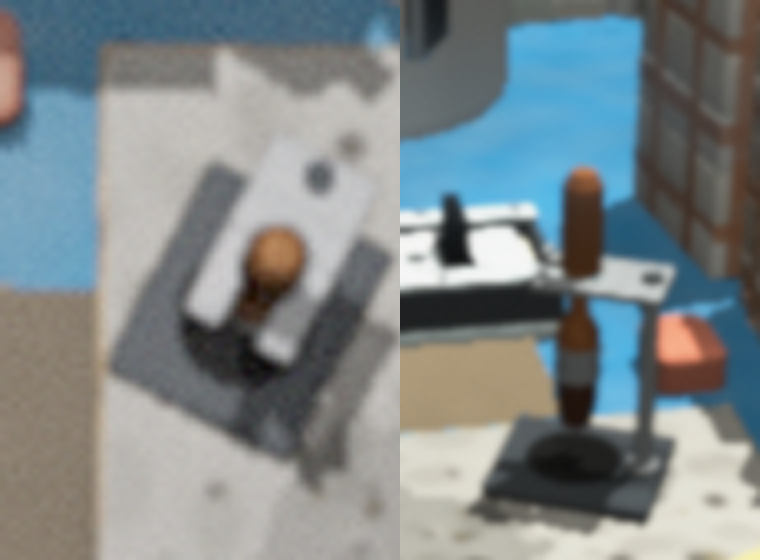

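The call was refused because every row needs a turn. The picture shows the hanger untouched, with the grip's top at (273,255). I'll send it again with turns.

Call:
apply_moves --increments '[{"jaw": 1, "slide": [0.084, 0.043, 0], "turn": [0, 0, 0]}, {"jaw": 1, "slide": [0.168, 0.087, 0], "turn": [0, 0, 0]}, {"jaw": 1, "slide": [0.252, 0.13, 0], "turn": [0, 0, 0]}, {"jaw": 1, "slide": [0.336, 0.173, 0], "turn": [0, 0, 0]}, {"jaw": 1, "slide": [0.336, 0.173, 0], "turn": [0, 0, 0]}, {"jaw": 1, "slide": [0.336, 0.173, -0.05], "turn": [0, 0, 0]}, {"jaw": 1, "slide": [0.336, 0.173, -0.1], "turn": [0, 0, 0]}, {"jaw": 1, "slide": [0.336, 0.173, -0.15], "turn": [0, 0, 0]}, {"jaw": 1, "slide": [0.336, 0.173, -0.2], "turn": [0, 0, 0]}, {"jaw": 1, "slide": [0.336, 0.173, -0.245], "turn": [0, 0, 0]}, {"jaw": 1, "slide": [0.336, 0.173, -0.245], "turn": [0, 0, 0]}, {"jaw": 1, "slide": [0.336, 0.173, -0.245], "turn": [0, 0, 0]}]'

```text
t: 2.3
tool_pos: [0.6361, -0.252, 0.1729]
tcp_rot: [0.849, 0.529, -0.001, -0.001]
force: [-0.0, 1.1, 0.6]
opening: 0.0852
grip_force: 0.0
```

Run:
```python
from h import *
o=get_obs(); print(o['t'],o['tool_pos'],o['force'])
a=snapshot('top')[120:205,230:310]; b=snapshot('side')[120:260,240:330]
cv2.imwrite('pics/g2.png',np.hstack([cv2.resize(x,None,fx=560/x.shape[0],fy=560/x.shape[0],interpolation=cv2.INTER_CUBIC)[:,:400] for x in (a,b)]))
```

```text
2.3 [ 0.63611285 -0.25201925  0.17285649] [-0.03161541  1.12265759  0.58063136]
```

View pics/g2.png

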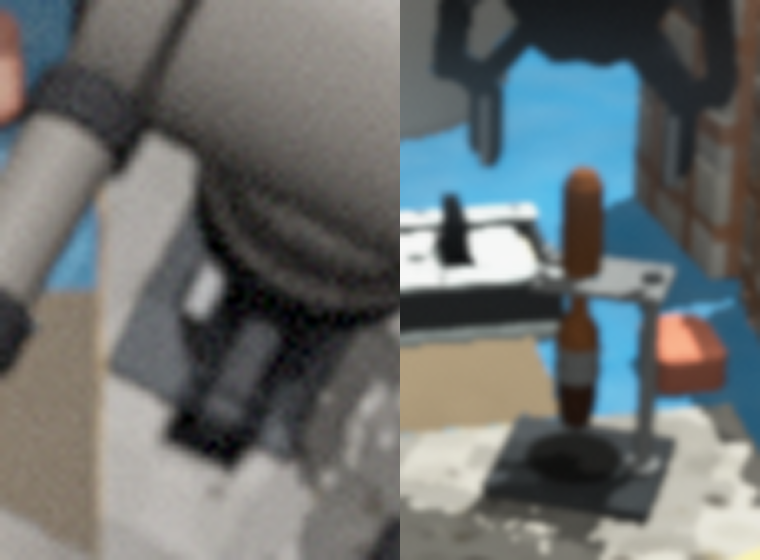

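The side view shows the fingertips at (485,160) and (683,178), with the grip's top at (583,170). They look higher than I expected, so I'll project the tool's tips into that view.

Run:
```python
from h import *
o=get_obs(); print(o['t'],o['tool_pos'],o['joint_positions'])
S=cam('side'); M=R.from_quat(o['tcp_rot']).as_matrix(); p=o['tool_pos']
f=lambda q:((proj(S,q)-[240,120])*4+[400,0]).round(0)
for sgn in (-1,1):
    for d in (-.01,.012,.025): print(sgn,d,f(p+M@[0,sgn*.043,d]))
print('brush',f([.6385,-.2495,.191]),f([.6385,-.2495,.134]))
b=snapshot('side')[120:260,240:330]; im=cv2.resize(b,None,fx=4,fy=4)
old=cv2.imread('pics/g2.png')[:,400:]; print(np.abs(old[:,:360].astype(int)-im).mean())
cv2.imwrite('pics/g3.png',im)
```

```text
2.4 [ 0.6374714  -0.25205787  0.17499926] [-4.88190661e-01  6.80609209e-01  1.09771369e+00 -6.70990157e-05
  1.36069664e+00 -3.23086898e-02]
-1 -0.01 [498. 173.]
-1 0.012 [497. 212.]
-1 0.025 [497. 235.]
1 -0.01 [665. 192.]
1 0.012 [663. 232.]
1 0.025 [662. 256.]
brush [582. 169.] [578. 271.]
1.5294262566137566
```

Run:
```python
from h import *
m=camera_model('wrist'); K=np.array(m['mount']); f=321.17; s=1.5625
print(K.round(3).tolist())
for u,v in [(252,390),(552,390),(238,388),(585,388)]:
    d=K[:3,:3]@np.array([(u/s-m['cx'])/f,(v/s-m['cy'])/f,1])
    for y in (.0425,.057):
        t=(np.sign(d[1])*y-K[1,3])/d[1]; print((u,v),y,(K[:3,3]+t*d).round(4))
a=cv2.resize(snapshot('side')[60:260,190:350],None,fx=3,fy=3,interpolation=cv2.INTER_CUBIC)
w=cv2.resize(snapshot('wrist'),(400,300)); w=np.vstack([w,np.zeros((300,400,3),np.uint8)])
print(a.shape);cv2.imwrite('pics/g4.png',np.hstack([w[:,:320],a]))
```

```text
[[-0.0, -0.953, -0.302, 0.077], [1.0, -0.0, 0.0, 0.001], [-0.0, -0.302, 0.953, -0.146], [0.0, 0.0, 0.0, 1.0]]
(252, 390) 0.0425 [ 0.0056 -0.0425 -0.0152]
(252, 390) 0.057 [-0.0181 -0.057   0.0284]
(552, 390) 0.0425 [ 0.0096  0.0425 -0.0227]
(552, 390) 0.057 [-0.0138  0.057   0.0206]
(238, 388) 0.0425 [ 0.0122 -0.0425 -0.0263]
(238, 388) 0.057 [-0.0093 -0.057   0.0137]
(585, 388) 0.0425 [ 0.022   0.0425 -0.0447]
(585, 388) 0.057 [ 0.003   0.057  -0.0092]
(600, 480, 3)
```

Run:
```python
from h import *
w=cv2.resize(snapshot('wrist'),(480,360)); b=cv2.imread('pics/g4.png')[:360,320:]
cv2.imwrite('pics/g5.png',np.hstack([w,b[:,:320]]))
```

```text
(no output)
```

View pics/g5.png

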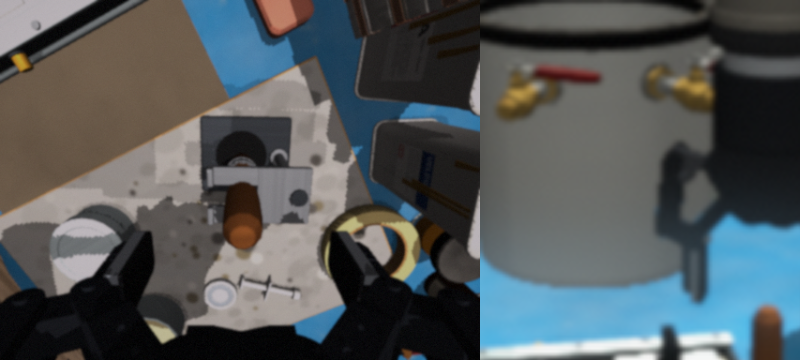

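The wrist view puts the grip's top, at (242,237), level with the open fingertips at (148,237) and (335,237). The open tips therefore sit about 17 mm behind the TCP, not ahead of it. I'll raise the tool, shut it in free air, and measure the tips numerically.

Call:
apply_moves --increments '[{"jaw": 1, "slide": [0, 0, 0.06], "turn": [0, 0, 0]}, {"jaw": 1, "slide": [0, 0, 0.12], "turn": [0, 0, 0]}, {"jaw": 1, "slide": [0, 0, 0.18], "turn": [0, 0, 0]}, {"jaw": 0.3, "slide": [0, 0, 0.18], "turn": [0, 0, 0]}, {"jaw": 0.25, "slide": [0, 0, 0.18], "turn": [0, 0, 0]}, {"jaw": 0.25, "slide": [0, 0, 0.18], "turn": [0, 0, 0]}, {"jaw": 0.25, "slide": [0, 0, 0.18], "turn": [0, 0, 0]}, {"jaw": 0.25, "slide": [0, 0, 0.18], "turn": [0, 0, 0]}, {"jaw": 0.25, "slide": [0, 0, 0.18], "turn": [0, 0, 0]}, {"jaw": 0.25, "slide": [0, 0, 0.18], "turn": [0, 0, 0]}, {"jaw": 0.25, "slide": [0, 0, 0.18], "turn": [0, 0, 0]}, {"jaw": 0.25, "slide": [0, 0, 0.18], "turn": [0, 0, 0]}]'

```text
t: 3.6
tool_pos: [0.6373, -0.2509, 0.245]
tcp_rot: [0.848, 0.53, -0.0, -0.0]
force: [1.0, 0.9, 0.2]
opening: 0.021
grip_force: 0.0
```

Run:
```python
from h import *
o=get_obs(); p=o['tool_pos']; M=R.from_quat(o['tcp_rot']).as_matrix(); print(o['t'],p,o['opening'])
S=cam('side'); im=snapshot('side'); cv2.imwrite('pics/c1.png',im); g=im.max(2)
for sg in (-1,1):
    for d in (-.02,0,.025): print(sg,d,proj(S,p+M@[0,sg*.016,d]).round(1))
print('grip top',proj(S,[.6385,-.2495,.191]))
for r in range(110,170,2): print(r,''.join('#' if v<60 else '+' if v<100 else '.' for v in g[r,255:320]))
```

```text
3.6 [ 0.63727096 -0.25092265  0.24501146] 0.020969364310592386
-1 -0.02 [278.2 126.5]
-1 0 [277.9 136.3]
-1 0.025 [277.6 148.3]
1 -0.02 [294.5 128.1]
1 0 [294.  137.9]
1 0.025 [293.5 150. ]
grip top [285.42362751 162.32824443]
110 +++++++++##################++++....++##################+.........
112 +++++++++++###############+++++....+++################++++.......
114 ++++++++++++++++###########++++....+++###############++++++++....
116 ++++++++++++++++++#########+++..+..+++#############+++++++++++++.
118 +++++++++++++++++++###++###++......+++########+++++++++++++++++++
120 ++++++++++++++...++###++###++......+++++######+++++++++++++++++++
122 +++++++++++++++++++##+++###++...+.++++++######+++++++++++++++++++
124 +++++++++++++++.+++##+++##+.........++++####+++++++++++++++++++++
126 +++++++++++........+#+++##...........+++###+..+++++++++++++++++++
128 ++++++++++.........+++++#+...........+++###+..+++++++++++++++++++
130 ++++++++++..........++++#+...........+++##+...+++++++++++++++++++
132 ++++++++++............++++...........+++#+....+++++++++++++++++++
134 ++++++++++.............++....
[... 526 characters left out ...]

150 .............................................++++++++++++++++++++
152 .............................................++++++++++++++++++++
154 .............................................++++++++++++++++++++
156 .............................................++++++++++++++++++++
158 ............................................+++++++++++++++++++++
160 ............................................+++++++++++++++++++++
162 .............................................+++++++++++++++++.++
164 ............................................++++++++++++++++++++.
166 ...........................+++..............++++++++++++++++++++.
168 ..........................+++++++++.........++++++++++++++++++++.
```

Shut to 21 mm, the tips lie level with the TCP (row 135), about 23 mm short of the stated geometry. To bring the tips to z≈0.147 I'll take the grip at TCP z≈0.152.

Call:
apply_moves --increments '[{"jaw": 1, "slide": [0, 0, 0], "turn": [0, 0, 0]}, {"jaw": 1, "slide": [0, 0, 0], "turn": [0, 0, 0]}, {"jaw": 1, "slide": [0, 0, 0], "turn": [0, 0, 0]}, {"jaw": 1, "slide": [0, 0, 0], "turn": [0, 0, 0]}, {"jaw": 1, "slide": [0, 0, 0], "turn": [0, 0, 0]}, {"jaw": 1, "slide": [0, 0, 0], "turn": [0, 0, 0]}, {"jaw": 1, "slide": [0, 0, -0.06], "turn": [0, 0, 0]}, {"jaw": 1, "slide": [0, 0, -0.12], "turn": [0, 0, 0]}, {"jaw": 1, "slide": [0, 0, -0.17], "turn": [0, 0, 0]}, {"jaw": 1, "slide": [0, 0, -0.21], "turn": [0, 0, 0]}, {"jaw": 1, "slide": [0, 0, -0.23], "turn": [0, 0, 0]}, {"jaw": 1, "slide": [0, 0, -0.23], "turn": [0, 0, 0]}]'

```text
t: 4.65
tool_pos: [0.6364, -0.2505, 0.151]
tcp_rot: [0.848, 0.529, -0.001, -0.002]
force: [0.2, 0.3, -1.0]
opening: 0.085
grip_force: 0.0
```

Call:
apply_moves --increments '[{"jaw": 0.5, "slide": [0, 0, 0], "turn": [0, 0, 0]}, {"jaw": 0.4, "slide": [0, 0, 0], "turn": [0, 0, 0]}, {"jaw": 0.35, "slide": [0, 0, 0], "turn": [0, 0, 0]}, {"jaw": 0.3, "slide": [0, 0, 0], "turn": [0, 0, 0]}, {"jaw": 0.25, "slide": [0, 0, 0], "turn": [0, 0, 0]}, {"jaw": 0, "slide": [0, 0, 0], "turn": [0, 0, 0]}, {"jaw": 0, "slide": [0, 0, 0], "turn": [0, 0, 0]}, {"jaw": 0, "slide": [0, 0, 0], "turn": [0, 0, 0]}, {"jaw": 0, "slide": [0, 0, 0], "turn": [0, 0, 0]}, {"jaw": 0, "slide": [0, 0, 0], "turn": [0, 0, 0]}]'

```text
t: 5.48
tool_pos: [0.6378, -0.2512, 0.1542]
tcp_rot: [0.848, 0.53, 0.0, 0.001]
force: [0.8, -0.8, 5.4]
opening: 0.0201
grip_force: 58.7
```

Run:
```python
from h import *
o=get_obs(); p=o['tool_pos']; print(o['t'],p,o['opening'],o['grip_force'],o['force'],o['moment'])
im=snapshot('side'); cv2.imwrite('pics/c2.png',im); h=cv2.cvtColor(im,cv2.COLOR_BGR2HSV); g=im.max(2)
for r in range(140,232,2): print(r,''.join('o' if (h[r,c,0]<15 or h[r,c,0]>170) and h[r,c,1]>90 else '#' if g[r,c]<60 else '+' if g[r,c]<100 else '.' for c in range(255,320)))
```

```text
5.4833 [ 0.63775374 -0.25115183  0.15415475] 0.020141475685210932 58.679675459861755 [ 0.81995953 -0.81241538  5.39364904] [ 0.01608288 -0.01650487  0.00890024]
140 +++#######+........+##########################++++++##+########++
142 .+++#######+.......+######################++.+++++++##########+++
144 ..++++######+......+#######+..+++#########+..+++++++#########++++
146 ...++++######++....+######........+#######+..++++++########++++++
148 ..+.++++######++...+#####+.........+######...++++##########++++++
150 .......++#######+++######+.........+######+..+++#########++oo++++
152 ........++##############+..........+######+.+++#########+++++++++
154 .........++#############+..........+##################+++++++++++
156 ...........+++++########+...........+################++++++++++++
158 .................+######+...........+##############++++++++++++++
160 ..................++#####+..........+#############+++++++++++++++
162 ...................+#+++#+.........++####++++++##++++++++++++...+
164 ...................+++++###+ooooo+++++###+..++++oo+++++++++++++..
166 ...................++++##
[... 1580 characters left out ...]

212 ........................++++++++++...........+++++ooooooooooooooo
214 ........................++++++++++...........+++++ooooooooooooooo
216 ........................+########+............++++oooooooooooooo+
218 .........................ooooooo#+............++++++++++.++++....
220 .........................#oooooo#+...........+++.................
222 .........................+oooooo#............+++.................
224 .........................+#oooo#+............+++.................
226 .................++++...++######+............+++.................
228 ..............+++++++++++########+++++++++++++++.................
230 .............++++++###################+++++++++++++++............
```

The brush is gripped: 58.7 N, opening 20 mm, pads on the upper half of the grip. Now I'll raise it 10 mm and draw it out 60 mm.

Call:
apply_moves --increments '[{"jaw": 0, "slide": [0, 0, 0.012], "turn": [0, 0, 0]}, {"jaw": 0, "slide": [0, 0, 0.025], "turn": [0, 0, 0]}, {"jaw": 0, "slide": [0, 0, 0.025], "turn": [0, 0, 0]}, {"jaw": 0, "slide": [0, 0, 0.025], "turn": [0, 0, 0]}]'

```text
t: 5.87
tool_pos: [0.6373, -0.2509, 0.1633]
tcp_rot: [0.848, 0.53, 0.0, 0.0]
force: [-0.1, -0.5, -0.8]
opening: 0.0199
grip_force: 58.6
```

Call:
apply_moves --increments '[{"jaw": 0, "slide": [-0.017, 0.008, 0], "turn": [0, 0, 0]}, {"jaw": 0, "slide": [-0.034, 0.0165, 0], "turn": [0, 0, 0]}, {"jaw": 0, "slide": [-0.051, 0.025, 0], "turn": [0, 0, 0]}, {"jaw": 0, "slide": [-0.068, 0.033, 0], "turn": [0, 0, 0]}, {"jaw": 0, "slide": [-0.085, 0.0415, 0], "turn": [0, 0, 0]}, {"jaw": 0, "slide": [-0.102, 0.05, 0], "turn": [0, 0, 0]}, {"jaw": 0, "slide": [-0.12, 0.0585, 0], "turn": [0, 0, 0]}, {"jaw": 0, "slide": [-0.135, 0.066, 0], "turn": [0, 0, 0]}, {"jaw": 0, "slide": [-0.135, 0.066, 0], "turn": [0, 0, 0]}, {"jaw": 0, "slide": [-0.135, 0.066, 0], "turn": [0, 0, 0]}]'

```text
t: 6.7
tool_pos: [0.5833, -0.2245, 0.1633]
tcp_rot: [0.848, 0.53, 0.0, 0.0]
force: [0.6, -0.4, -0.1]
opening: 0.0198
grip_force: 58.7
```

Run:
```python
from h import *
o=get_obs(); p=o['tool_pos']; print(o['t'],p,o['opening'],o['grip_force'],o['force'],o['moment'])
S=cam('side'); im=snapshot('side'); cv2.imwrite('pics/c3.png',im); h=cv2.cvtColor(im,cv2.COLOR_BGR2HSV); g=im.max(2)
print(proj(S,[p[0],p[1],.052]),proj(S,[p[0],p[1],.201]))
for r in range(146,232,2): print(r,''.join('o' if (h[r,c,0]<15 or h[r,c,0]>170) and h[r,c,1]>90 else '#' if g[r,c]<60 else '+' if g[r,c]<100 else '.' for c in range(230,295)))
```

```text
6.7 [ 0.58326218 -0.22448322  0.16325267] 0.019800409559168966 58.72463643550873 [ 0.58593657 -0.41443426 -0.07968371] [ 0.00448018 -0.03479025 -0.02426784]
[255.81146353 218.35163782] [256.13357838 154.77414158]
146 ...+++++++++++++++++++++..+++++++###++++++++##++.................
148 .....+++++++++++++++++++.++++++++++++++++###++...................
150 .........++++++++++++++........++++++++++##++....................
152 ............++++++++++.........+++++++++++++.....................
154 ..............++++++++.........++++#++...........................
156 ...............++++++++++++++++++++#+............................
158 ...............++++++++++++++++++++#+............................
160 ...............++++++#++++++++++++##+............................
162 ...............++++++#++++++++++++##+............................
164 ...............+++++##++++++++++++##+............................
166 ................++++##+++++++++++###+............................
168 ..................++##+++++++++++++..............................
170 ....................+#++oooo+++++..........
[... 1422 characters left out ...]

212 ......................+#oooooo#+.................................
214 .......................ooooooo+..................................
216 .......................+#oooo#+..................................
218 .........................++++....................................
220 .................................................................
222 .................................................................
224 .........................................+.......................
226 .......................................+++++++++++++++...........
228 ......................................+++++++++###########+++++..
230 .....................................++++++###################+++
```

The brush came out clear and upright, with its tip at row 218 as predicted, so the tip is 111 mm below the TCP. Next I'll carry it over the open tin.

Call:
apply_moves --increments '[{"jaw": 0, "slide": [-0.01, 0.005, 0.04], "turn": [0, 0, 0]}, {"jaw": 0, "slide": [-0.01, 0.005, 0.08], "turn": [0, 0, 0]}, {"jaw": 0, "slide": [-0.05, -0.05, 0.08], "turn": [0, 0, 0]}, {"jaw": 0, "slide": [-0.1, -0.11, 0.08], "turn": [0, 0, 0]}, {"jaw": 0, "slide": [-0.15, -0.17, 0.08], "turn": [0, 0, 0]}, {"jaw": 0, "slide": [-0.2, -0.23, 0.08], "turn": [0, 0, 0]}, {"jaw": 0, "slide": [-0.25, -0.3, 0.08], "turn": [0, 0, 0]}, {"jaw": 0, "slide": [-0.3, -0.36, 0.08], "turn": [0, 0, 0]}, {"jaw": 0, "slide": [-0.33, -0.409, 0.08], "turn": [0, 0, 0]}, {"jaw": 0, "slide": [-0.33, -0.409, 0.08], "turn": [0, 0, 0]}, {"jaw": 0, "slide": [-0.33, -0.409, 0.08], "turn": [0, 0, 0]}, {"jaw": 0, "slide": [-0.33, -0.409, 0.08], "turn": [0, 0, 0]}]'

```text
t: 7.75
tool_pos: [0.4517, -0.3879, 0.1951]
tcp_rot: [0.848, 0.529, 0.0, -0.0]
force: [0.2, -0.1, -0.5]
opening: 0.02
grip_force: 58.8
```

Run:
```python
from h import *
o=get_obs(); p=o['tool_pos']; print(o['t'],p,o['force'])
S=cam('side'); im=snapshot('side'); cv2.imwrite('pics/c4.png',im); h=cv2.cvtColor(im,cv2.COLOR_BGR2HSV); g=im.max(2)
print('tip',proj(S,[p[0],p[1],p[2]-.111]),'tin top mid',proj(S,[.451,-.388,.054]))
for r in range(210,304,2): print(r,''.join('o' if (h[r,c,0]<13 or h[r,c,0]>170) and h[r,c,1]>90 else 'y' if h[r,c,1]>60 and 15<h[r,c,0]<35 and g[r,c]>140 else '#' if g[r,c]<60 else '+' if g[r,c]<100 else '.' for c in range(165,235)))
w=snapshot('wrist'); cv2.imwrite('pics/w2.png',cv2.resize(w,(800,600)))
```

```text
7.75 [ 0.45171848 -0.38788406  0.19506807] [ 0.22805186 -0.13064999 -0.5179563 ]
tip [198.88122265 255.42929116] tin top mid [199.37737909 269.35273287]
210 yyyyyyyyyyyyyyyyyyyyyy....+++o++o++++..yyyyyyyyyyyyyyyyyyyyyyyyyyyyyyy
212 yyyyyyyyyyyyyyyyyyyyyyyyyyyy.++++o+.yyyyyyyyyyyyyyyyyyyyyyyyyyyyyyyyyy
214 yyyyyyyyyyyyyyyyyyyyyyyyyyyyy.++++.yyyyyyyyyyyyyyyyyyyyyyyyyyyyyyyyyyy
216 yyyyyyyyyyyyyyyyyyyyyyyyyyyyy.+++++..yyyyyyyyyyyyyyyyyyyyyyyyyyyyyyyyy
218 yyyyyyyyyyyyyyyyyyyyyyyyyyyyy.+oo++..yyyyyyyyyyyyyyyyyyyyyyyyyyyyyyyyy
220 yyyyyyyyyyyyyyyyyyyyyyyyyyyyy.++o++.yyyyyyyyyyyyyyyyyyyyyyyyyyyyyyyyyy
222 yyyyyyyyyyyyyyyyyyyyyyyyyyyyy.+o+o+........yyyyyyyyyyyyyyyyyyyyyyyyyyy
224 yyyyyyyyyyyyyyyyyyyyyyy......+++++..o.............yyyyyyyyyyyyyyyyyyyy
226 yyyyyyyyyyyyyyyyyyy..........ooo+o..o................yyyyyyyyyyyyyyyyy
228 yyyyyyyyyyyyyyyyy...........++++oo.o.o................yyyyyyyyyy......
230 yyyyyyyyyyyyyyy.............++++++..ooo...............................
232 yyyyyyyyyyyyyyy.............+oooo++++++...............................
234 ............................++++++++..+....
[... 1877 characters left out ...]
.+++++++.................
286 ...............+++++++........................++++++++................
288 .............++++++++..........................++++++.................
290 ...........++++++++++........................+++++.+..................
292 ...........+++++++++++........................+++++...................
294 ...........+++++++++++..........................+.....................
296 ................+++++.......................++++......................
298 ..................+++++...............................................
300 ...................++++++.............................................
302 ....................+++++++++++++++...................................
```

The tip (column 199) is centred over the wax. I'll dip it to about 7 mm in the tin's frame.

Call:
apply_moves --increments '[{"jaw": 0, "slide": [0, 0, -0.04], "turn": [0, 0, 0]}, {"jaw": 0, "slide": [0, 0, -0.08], "turn": [0, 0, 0]}, {"jaw": 0, "slide": [0, 0, -0.11], "turn": [0, 0, 0]}, {"jaw": 0, "slide": [0, 0, -0.13], "turn": [0, 0, 0]}, {"jaw": 0, "slide": [0, 0, -0.15], "turn": [0, 0, 0]}, {"jaw": 0, "slide": [0, 0, -0.165], "turn": [0, 0, 0]}, {"jaw": 0, "slide": [0, 0, -0.165], "turn": [0, 0, 0]}, {"jaw": 0, "slide": [0, 0, -0.165], "turn": [0, 0, 0]}, {"jaw": 0, "slide": [0, 0, -0.165], "turn": [0, 0, 0]}, {"jaw": 0, "slide": [0, 0, -0.165], "turn": [0, 0, 0]}, {"jaw": 0, "slide": [0, 0, -0.165], "turn": [0, 0, 0]}, {"jaw": 0, "slide": [0, 0, -0.165], "turn": [0, 0, 0]}]'

```text
t: 8.85
tool_pos: [0.4514, -0.3883, 0.1296]
tcp_rot: [0.848, 0.529, 0.0, 0.0]
force: [0.7, 0.2, -0.4]
opening: 0.0198
grip_force: 58.8
```

Run:
```python
from h import *
o=get_obs(); p=o['tool_pos']; print(o['t'],p,o['force'])
S=cam('side'); im=snapshot('side'); cv2.imwrite('pics/c5.png',im); h=cv2.cvtColor(im,cv2.COLOR_BGR2HSV); g=im.max(2)
print('ferrule bottom',proj(S,[p[0],p[1],p[2]-.081]),'tin top mid',proj(S,[.451,-.388,.054]))
for r in range(240,304,2): print(r,''.join('o' if (h[r,c,0]<13 or h[r,c,0]>170) and h[r,c,1]>90 else 'y' if h[r,c,1]>60 and 15<h[r,c,0]<35 and g[r,c]>140 else '#' if g[r,c]<60 else '+' if g[r,c]<100 else '.' for c in range(165,235)))
```

```text
8.85 [ 0.45142594 -0.3882879   0.12963379] [ 0.66318914  0.23824252 -0.35712739]
ferrule bottom [199.78293376 271.84654049] tin top mid [199.37737909 269.35273287]
240 .............................+oo+++o+++...............................
242 .............................+o+++ooo++...............................
244 ............................+++o+oo+o++..........++...................
246 ...................+..........++++++++..........+++...................
248 .................+++...........+o+o+++..........++....................
250 ...............+++++...........++o+o++................................
252 ..............++++++...........++oo+o+................................
254 .............++++++++.........+++oo++o................................
256 .............+++++++++.......++++ooo.o.o..............................
258 ................++++++++++..++++++++..................................
260 ...................++++......++o+++.oo..o.............................
262 .............................+oo+oo....o..............................
264 ............................+++o
[... 763 characters left out ...]
.+++++...................
286 ...............++++++.........................+++++++.................
288 .............++++++++..............................++.................
290 ...........+++++++++..................................................
292 ...........++++++++++.................................................
294 ...........++++++++++.................................................
296 .............+++++++..................................................
298 ...............+++++++................................................
300 ................++++++++..............................................
302 .................+++++++++++++++++....................................
```

The bristles are in the wax. I'll go 2.5 mm deeper to be sure, hold, then lift.

Call:
apply_moves --increments '[{"jaw": 0, "slide": [0, 0, -0.006], "turn": [0, 0, 0]}, {"jaw": 0, "slide": [0, 0, -0.006], "turn": [0, 0, 0]}, {"jaw": 0, "slide": [0, 0, -0.006], "turn": [0, 0, 0]}, {"jaw": 0, "slide": [0, 0, -0.006], "turn": [0, 0, 0]}, {"jaw": 0, "slide": [0, 0, -0.006], "turn": [0, 0, 0]}, {"jaw": 0, "slide": [0, 0, -0.006], "turn": [0, 0, 0]}, {"jaw": 0, "slide": [0, 0, 0.04], "turn": [0, 0, 0]}, {"jaw": 0, "slide": [0, 0, 0.09], "turn": [0, 0, 0]}, {"jaw": 0, "slide": [0, 0, 0.15], "turn": [0, 0, 0]}, {"jaw": 0, "slide": [0, 0, 0.2], "turn": [0, 0, 0]}, {"jaw": 0, "slide": [0, 0, 0.2], "turn": [0, 0, 0]}]'

```text
t: 9.82
tool_pos: [0.4527, -0.3897, 0.2139]
tcp_rot: [0.848, 0.53, 0.001, 0.004]
force: [0.0, -1.5, 0.2]
opening: 0.02
grip_force: 58.8
```

Call:
apply_moves --increments '[{"jaw": 0, "slide": [0.012, 0.08, 0], "turn": [0, 0, 0]}, {"jaw": 0, "slide": [0.024, 0.165, 0], "turn": [0, 0, 0]}, {"jaw": 0, "slide": [0.036, 0.25, 0], "turn": [0, 0, 0]}, {"jaw": 0, "slide": [0.048, 0.335, 0], "turn": [0, 0, 0]}, {"jaw": 0, "slide": [0.06, 0.42, 0], "turn": [0, 0, 0]}, {"jaw": 0, "slide": [0.072, 0.505, 0], "turn": [0, 0, 0]}, {"jaw": 0, "slide": [0.084, 0.59, 0], "turn": [0, 0, 0]}, {"jaw": 0, "slide": [0.096, 0.675, 0], "turn": [0, 0, 0]}, {"jaw": 0, "slide": [0.108, 0.76, 0], "turn": [0, 0, 0]}, {"jaw": 0, "slide": [0.12, 0.845, 0], "turn": [0, 0, 0]}, {"jaw": 0, "slide": [0.129, 0.9125, 0], "turn": [0, 0, 0]}, {"jaw": 0, "slide": [0.129, 0.9125, 0], "turn": [0, 0, 0]}]'

```text
t: 10.82
tool_pos: [0.5027, -0.0187, 0.2086]
tcp_rot: [0.847, 0.531, 0.0, -0.001]
force: [0.2, 0.6, -0.6]
opening: 0.0201
grip_force: 58.8
```

Run:
```python
from h import *
o=get_obs(); p=o['tool_pos']; print(o['t'],p,o['force'])
S=cam('side'); im=snapshot('side'); cv2.imwrite('pics/c6.png',im); h=cv2.cvtColor(im,cv2.COLOR_BGR2HSV); g=im.max(2)
print('tip',proj(S,[p[0],p[1],p[2]-.111]),'pocket',proj(S,[.503,-.023,.028]))
for r in range(150,206,2): print(r,''.join('o' if (h[r,c,0]<13 or h[r,c,0]>170) and h[r,c,1]>90 else '#' if g[r,c]<60 else '+' if g[r,c]<100 else '.' for c in range(185,280)))
```

```text
10.8167 [ 0.50265374 -0.01867419  0.20855666] [ 0.15158521  0.62422229 -0.59482222]
tip [209.92625378 164.50568597] pocket [211.33962501 189.94389122]
150 ....................++++++++++.................................................................
152 .....................++++++++..................................................................
154 ......................++++++++.................................................................
156 ......................+++++++..................................................................
158 ......................+++++++..................................................................
160 .......................++++++..................................................................
162 .......................++++++..................................................................
164 ...............................................................................................
166 ...............................................................................................
168 .............................................
[... 1150 characters left out ...]

192 .....++++....................................................++++++++++++################+++++.
194 ......+++........................++++++++++++##################################################
196 ....+++++++++++++########+.....+###############################################################
198 ...+#####################+.....+###############################################################
200 ...+######################+...++##################################################+++++++++++..
202 ...+#####################################################++++++++++++..........................
204 ...+#################################++++++++++++++++++........................................
```

The tip (row 163, column 211) is above the pocket's middle. Now I'll lower it gently.

Call:
apply_moves --increments '[{"jaw": 0, "slide": [0, 0, -0.05], "turn": [0, 0, 0]}, {"jaw": 0, "slide": [0, 0, -0.1], "turn": [0, 0, 0]}, {"jaw": 0, "slide": [0, 0, -0.14], "turn": [0, 0, 0]}, {"jaw": 0, "slide": [0, 0, -0.17], "turn": [0, 0, 0]}, {"jaw": 0, "slide": [0, 0, -0.19], "turn": [0, 0, 0]}, {"jaw": 0, "slide": [0, 0, -0.2], "turn": [0, 0, 0]}, {"jaw": 0, "slide": [0, 0, -0.2], "turn": [0, 0, 0]}, {"jaw": 0, "slide": [0, 0, -0.2], "turn": [0, 0, 0]}, {"jaw": 0, "slide": [0, 0, -0.2], "turn": [0, 0, 0]}]'

```text
t: 11.62
tool_pos: [0.5034, -0.0234, 0.13]
tcp_rot: [0.848, 0.529, 0.001, 0.001]
force: [-0.5, -0.3, -0.3]
opening: 0.0202
grip_force: 58.8
```

Run:
```python
from h import *
f=[]
for i in range(5):
    o=get_obs(); f.append(np.r_[o['tool_pos'],o['force']]); im=snapshot('side')
print(o['t'],np.mean(f,0).round(4),np.std(f,0).round(4))
p=np.mean(f,0)[:3]; S=cam('side'); T=cam('top'); cv2.imwrite('pics/c7.png',im)
h=cv2.cvtColor(im,cv2.COLOR_BGR2HSV); g=im.max(2); print('ferrule bottom',proj(S,[*p[:2],p[2]-.081]))
for r in range(160,200,2): print(r,''.join('o' if (h[r,c,0]<13 or h[r,c,0]>170) and h[r,c,1]>90 else '#' if g[r,c]<60 else '+' if g[r,c]<100 else '.' for c in range(185,260)))
```

```text
11.8167 [ 0.5033 -0.0233  0.1299  0.0513  0.3377 -0.6676] [1.000e-04 1.000e-04 1.000e-04 3.146e-01 5.146e-01 2.473e-01]
ferrule bottom [211.14059452 182.68772502]
160 .......................++++++..............................................
162 ........................+++................................................
164 .........................++................................................
166 .........................++................................................
168 .........................+++...............................................
170 ........................+++++.....................................+++......
172 .......................+++ooo+....................................+##+.....
174 .......................+ooooo+....................................+###+....
176 .......................++ooo++...................................+######+..
178 ......................+++++++++.......++++++++++++...............+#####+...
180 ..........+++++++++++++++++++++++###########+++++...............+######+...
182 ..+++++++######++++++++++++++++.................................+######+...
184 ..+#++++................+#####+..................................+######+..
186 ...##++................+##o#o##++..........................................
188 ..+##++..............+++##o####++..........................................
190 ..++++++............+++++++................................................
192 ....++++.....................................................++++++++++++##
194 .....++++..........++++++++++++.+++++++++++++##############################
196 ....+++++++++++++#########++++#############################################
198 ...+######################++...+###########################################
```

Call:
apply_moves --increments '[{"jaw": 0, "slide": [0, 0, -0.008], "turn": [0, 0, 0]}, {"jaw": 0, "slide": [0, 0, -0.016], "turn": [0, 0, 0]}, {"jaw": 0, "slide": [0, 0, -0.022], "turn": [0, 0, 0]}, {"jaw": 0, "slide": [0, 0, -0.022], "turn": [0, 0, 0]}, {"jaw": 0, "slide": [0, 0, -0.022], "turn": [0, 0, 0]}, {"jaw": 0, "slide": [0, 0, -0.022], "turn": [0, 0, 0]}]'

```text
t: 12.37
tool_pos: [0.5031, -0.0232, 0.1206]
tcp_rot: [0.848, 0.53, 0.0, 0.0]
force: [1.2, -0.1, 2.3]
opening: 0.0201
grip_force: 59.1
```

Run:
```python
from h import *
f=[]
for i in range(6):
    o=get_obs(); f.append(np.r_[o['tool_pos'],o['force']]); im=snapshot('wrist')
print(o['t'],np.mean(f,0).round(4),np.std(f,0).round(4))
```

```text
12.6167 [ 0.5031 -0.0232  0.1206  0.9015 -0.104   1.8566] [0.     0.     0.     0.3749 0.307  0.5309]
```

The force went up by about 2.5 N against the free reading, so the bristles are pressing on the floor, and they have been held there for more than 0.3 s. Now I'll lift and go back in front of the fork.

Call:
apply_moves --increments '[{"jaw": 0, "slide": [0, 0, 0.05], "turn": [0, 0, 0]}, {"jaw": 0, "slide": [0, 0, 0.11], "turn": [0, 0, 0]}, {"jaw": 0, "slide": [0, 0, 0.18], "turn": [0, 0, 0]}, {"jaw": 0, "slide": [0, 0, 0.211], "turn": [0, 0, 0]}, {"jaw": 0, "slide": [0.03, -0.08, 0.211], "turn": [0, 0, 0]}, {"jaw": 0, "slide": [0.065, -0.165, 0.211], "turn": [0, 0, 0]}, {"jaw": 0, "slide": [0.1, -0.25, 0.211], "turn": [0, 0, 0]}, {"jaw": 0, "slide": [0.135, -0.335, 0.211], "turn": [0, 0, 0]}, {"jaw": 0, "slide": [0.17, -0.42, 0.211], "turn": [0, 0, 0]}, {"jaw": 0, "slide": [0.2, -0.503, 0.211], "turn": [0, 0, 0]}, {"jaw": 0, "slide": [0.2, -0.503, 0.211], "turn": [0, 0, 0]}, {"jaw": 0, "slide": [0.2, -0.503, 0.211], "turn": [0, 0, 0]}]'

```text
t: 13.67
tool_pos: [0.5823, -0.2257, 0.2033]
tcp_rot: [0.849, 0.528, -0.001, -0.001]
force: [-0.6, 0.8, -1.1]
opening: 0.0197
grip_force: 59.0
```

Call:
apply_moves --increments '[{"jaw": 0, "slide": [0, 0, -0.05], "turn": [0, 0, 0]}, {"jaw": 0, "slide": [0, 0, -0.1], "turn": [0, 0, 0]}, {"jaw": 0, "slide": [0, 0, -0.103], "turn": [0, 0, 0]}, {"jaw": 0, "slide": [0, 0, -0.103], "turn": [0, 0, 0]}, {"jaw": 0, "slide": [0, 0, -0.103], "turn": [0, 0, 0]}, {"jaw": 0, "slide": [0, 0, -0.103], "turn": [0, 0, 0]}]'

```text
t: 14.17
tool_pos: [0.5835, -0.224, 0.1652]
tcp_rot: [0.848, 0.53, 0.001, 0.001]
force: [-0.3, -0.7, -0.3]
opening: 0.0197
grip_force: 59.1
```

Run:
```python
from h import *
o=get_obs(); p=o['tool_pos']; print(o['t'],p,o['opening'],o['force'],R.from_quat(o['tcp_rot']).as_matrix().round(4).tolist())
print('to go to pre-fork ref, units',((np.array([.58326,-.22448,.16325])-p)/.4).round(4))
im=snapshot('side'); a=cv2.imread('pics/c3.png'); sl=np.s_[150:222,240:290]
print('match shift',cv2.phaseCorrelate(a[sl].mean(2).astype(np.float32),im[sl].mean(2).astype(np.float32),cv2.createHanningWindow((50,72),cv2.CV_32F)))
h=cv2.cvtColor(im,cv2.COLOR_BGR2HSV); g=im.max(2)
for r in range(190,222,2): print(r,''.join('o' if (h[r,c,0]<15 or h[r,c,0]>170) and h[r,c,1]>90 else '#' if g[r,c]<60 else '+' if g[r,c]<100 else '.' for c in range(230,295)))
```

```text
14.1667 [ 0.58352458 -0.22404002  0.16519063] 0.019683930754707417 [-0.34214841 -0.71297034 -0.33350677] [[0.4386, 0.8987, 0.0021], [0.8987, -0.4386, -0.001], [-0.0, 0.0023, -1.0]]
to go to pre-fork ref, units [-0.0007 -0.0011 -0.0049]
match shift ((-0.05313137155414793, -0.10572809078578871), 0.9649626583523221)
190 .........................oooo.............+......................
192 ..................+++++ooooooooo+###########++++++...............
194 +####################oooooooooooo#################+..............
196 ######################ooooooooooo#################+..............
198 ######################+oooooooo++#################+..............
200 #######################++++++++++###++++++++++++.................
202 ###########++++++++++++++++++++++................................
204 .....................+++++++++++.................................
206 ......................++++++++++.................................
208 ......................+########+.................................
210 .......................oooooooo+.................................
212 .......................ooooooo#+.................................
214 .......................+#ooooo+..................................
216 ........................+ooo#+...................................
218 .................................................................
220 .................................................................
```

The pose matches the earlier pre-fork reference to within 0.5 mm sideways. Now I'll insert the brush.

Call:
apply_moves --increments '[{"jaw": 0, "slide": [0, -0.001, -0.004], "turn": [0, 0, 0]}, {"jaw": 0, "slide": [0.017, -0.009, -0.004], "turn": [0, 0, 0]}, {"jaw": 0, "slide": [0.034, -0.0175, -0.004], "turn": [0, 0, 0]}, {"jaw": 0, "slide": [0.051, -0.026, -0.004], "turn": [0, 0, 0]}, {"jaw": 0, "slide": [0.068, -0.034, -0.004], "turn": [0, 0, 0]}, {"jaw": 0, "slide": [0.085, -0.0425, -0.004], "turn": [0, 0, 0]}, {"jaw": 0, "slide": [0.102, -0.051, -0.004], "turn": [0, 0, 0]}, {"jaw": 0, "slide": [0.119, -0.0595, -0.004], "turn": [0, 0, 0]}, {"jaw": 0, "slide": [0.134, -0.067, -0.004], "turn": [0, 0, 0]}, {"jaw": 0, "slide": [0.134, -0.067, -0.004], "turn": [0, 0, 0]}, {"jaw": 0, "slide": [0.134, -0.067, -0.004], "turn": [0, 0, 0]}, {"jaw": 0, "slide": [0.134, -0.067, -0.004], "turn": [0, 0, 0]}]'

```text
t: 15.22
tool_pos: [0.6363, -0.251, 0.1619]
tcp_rot: [0.848, 0.53, -0.0, -0.0]
force: [0.3, -0.5, -0.7]
opening: 0.0201
grip_force: 59.0
```

Run:
```python
from h import *
o=get_obs(); p=o['tool_pos']; print(o['t'],p,o['opening'],o['force'],o['moment'])
print('to go to seat xy, units',((np.array([.6375,-.2510,.1542])-p)/.4).round(4))
```

```text
15.2167 [ 0.6363154  -0.25103125  0.16189683] 0.020108503862806052 [ 0.33525664 -0.46377912 -0.66043144] [ 0.01502691 -0.03781462  0.0167811 ]
to go to seat xy, units [ 0.003   0.0001 -0.0192]
```

Call:
apply_moves --increments '[{"jaw": 0, "slide": [0.002, 0, -0.007], "turn": [0, 0, 0]}, {"jaw": 0, "slide": [0.003, 0, -0.013], "turn": [0, 0, 0]}, {"jaw": 0, "slide": [0.003, 0, -0.018], "turn": [0, 0, 0]}, {"jaw": 0, "slide": [0.003, 0, -0.018], "turn": [0, 0, 0]}, {"jaw": 0, "slide": [0.003, 0, -0.018], "turn": [0, 0, 0]}, {"jaw": 0, "slide": [0.003, 0, -0.018], "turn": [0, 0, 0]}]'

```text
t: 15.72
tool_pos: [0.6376, -0.2511, 0.1548]
tcp_rot: [0.848, 0.53, -0.0, -0.0]
force: [-0.1, -0.8, -0.8]
opening: 0.0199
grip_force: 59.3
```

Call:
apply_moves --increments '[{"jaw": 0, "slide": [0, 0, -0.002], "turn": [0, 0, 0]}, {"jaw": 0, "slide": [0, 0, -0.004], "turn": [0, 0, 0]}, {"jaw": 0, "slide": [0, 0, -0.004], "turn": [0, 0, 0]}, {"jaw": 0, "slide": [0, 0, -0.004], "turn": [0, 0, 0]}]'

```text
t: 16.05
tool_pos: [0.6378, -0.2512, 0.1541]
tcp_rot: [0.848, 0.53, 0.0, 0.0]
force: [-1.4, 0.0, 6.1]
opening: 0.0198
grip_force: 59.6
```

A 6 N reaction at the original height means the shoulder is resting on the fork. I'll release it and rise.

Call:
apply_moves --increments '[{"jaw": 0.3, "slide": [0, 0, 0.003], "turn": [0, 0, 0]}, {"jaw": 0.4, "slide": [0, 0, 0.003], "turn": [0, 0, 0]}, {"jaw": 0.6, "slide": [0, 0, 0.003], "turn": [0, 0, 0]}, {"jaw": 0.8, "slide": [0, 0, 0.003], "turn": [0, 0, 0]}, {"jaw": 1, "slide": [0, 0, 0.003], "turn": [0, 0, 0]}, {"jaw": 1, "slide": [0, 0, 0.003], "turn": [0, 0, 0]}, {"jaw": 1, "slide": [0, 0, 0.003], "turn": [0, 0, 0]}, {"jaw": 1, "slide": [0, 0, 0.04], "turn": [0, 0, 0]}, {"jaw": 1, "slide": [0, 0, 0.1], "turn": [0, 0, 0]}, {"jaw": 1, "slide": [0, 0, 0.18], "turn": [0, 0, 0]}, {"jaw": 1, "slide": [0, 0, 0.25], "turn": [0, 0, 0]}, {"jaw": 1, "slide": [0, 0, 0.25], "turn": [0, 0, 0]}]'

```text
t: 17.05
tool_pos: [0.6397, -0.2521, 0.2606]
tcp_rot: [0.848, 0.53, 0.003, 0.005]
force: [-0.5, 0.3, 0.9]
opening: 0.085
grip_force: 0.0
```

Run:
```python
from h import *
o=get_obs(); p=o['tool_pos']; print(o['t'],p,o['opening'],o['force'])
im=snapshot('side'); a=cv2.imread('pics/side0.png'); cv2.imwrite('pics/c8.png',im)
for sl in (np.s_[160:232,265:305],np.s_[200:232,265:305]):
    x,y=[q[sl].mean(2).astype(np.float32) for q in (a,im)]; print('shift',cv2.phaseCorrelate(x,y,cv2.createHanningWindow(x.shape[::-1],cv2.CV_32F)))
h=cv2.cvtColor(im,cv2.COLOR_BGR2HSV); g=im.max(2)
for r in range(160,228,3): print(r,''.join('o' if (h[r,c,0]<15 or h[r,c,0]>170) and h[r,c,1]>90 else '#' if g[r,c]<60 else '+' if g[r,c]<100 else '.' for c in range(255,320)))
```

```text
17.05 [ 0.6397395  -0.25212769  0.26058523] 0.08495428816209702 [-0.49072127  0.32208769  0.91132094]
shift ((-0.07498469697364385, -0.022271566699167522), 0.8969027956326803)
shift ((-0.403350405915365, -0.14734749220569654), 0.9370010539889335)
160 ............................................+++++++++++++++++++++
163 .............................oooo............+++++++++++++++++++.
166 ..........................++oooooo..........++++++++++++++++++++.
169 ..........................++oooooo+.........++++++++++++++++++++.
172 ..........................+ooooooo++..........+++++++++++o++++++.
175 +.............+++.........#oooooooo++............++++++++++++++++
178 #+..............+++.......#ooooooo+++..............++++++++++++oo
181 #+................++.....+#ooooooo+++.................+++++++++..
184 ##..................++...+oooooooo+......................++++++..
187 ..........................oooooooo+.........................++++.
190 ...................+++++++++++.................+++...............
193 #########################+++++++.................................
196 ##########################+#ooo..............+++++...............
199 ##########################oooooo..............+++................
202 ........................+oooooooo+............+++ooooooooooooo.+.
205 ........................+oooooooo+...........+++.ooooooooooooooo.
208 ........................++++++++++...........+++.oooooooooooooooo
211 ........................++++++++++...........+++++ooooooooooooooo
214 ........................++++++++++...........+++++ooooooooooooooo
217 ........................##oooooo#+............+++++oooooo++++++++
220 ........................+#oooooo#............+++.................
223 ........................+#ooooo#+............+++.................
226 ...............+++++++++++#####++............+++.................
```

The brush hangs as at the start (shift below 0.4 px). Next is the lid: I'll turn by +25° and move over the rib.

Call:
apply_moves --increments '[{"jaw": 1, "slide": [-0.007, 0.07, 0], "turn": [0, 0, 0.01]}, {"jaw": 1, "slide": [-0.014, 0.14, 0], "turn": [0, 0, 0.02]}, {"jaw": 1, "slide": [-0.021, 0.21, 0], "turn": [0, 0, 0.03]}, {"jaw": 1, "slide": [-0.028, 0.28, 0], "turn": [0, 0, 0.04]}, {"jaw": 1, "slide": [-0.035, 0.35, 0], "turn": [0, 0, 0.05]}, {"jaw": 1, "slide": [-0.042, 0.42, 0], "turn": [0, 0, 0.06]}, {"jaw": 1, "slide": [-0.049, 0.49, 0], "turn": [0, 0, 0.07]}, {"jaw": 1, "slide": [-0.062, 0.563, 0], "turn": [0, 0, 0.07]}, {"jaw": 1, "slide": [-0.062, 0.563, -0.05], "turn": [0, 0, 0.07]}, {"jaw": 1, "slide": [-0.062, 0.563, -0.15], "turn": [0, 0, 0.07]}, {"jaw": 1, "slide": [-0.062, 0.563, -0.25], "turn": [0, 0, 0.07]}, {"jaw": 1, "slide": [-0.062, 0.563, -0.25], "turn": [0, 0, 0.07]}]'

```text
t: 18.1
tool_pos: [0.6076, -0.0248, 0.1445]
tcp_rot: [0.712, 0.702, -0.005, -0.007]
force: [-0.8, 0.5, -1.4]
opening: 0.0856
grip_force: 0.0
```

Run:
```python
from h import *
o=get_obs(); p=o['tool_pos']; M=R.from_quat(o['tcp_rot']).as_matrix(); print(o['t'],p,o['opening'],o['force'],M.round(3).tolist())
im=snapshot('wrist'); side=snapshot('side'); W=cam('wrist',o); S=cam('side')
print('rib wrist pred',proj(W,[.614,-.0254,.071])*1.5625,'side tips',[proj(S,p+M@[0,s*.05,-.017]) for s in(-1,1)])
a=cv2.resize(im,(480,360)); b=cv2.resize(side[90:210,200:306],(318,360),interpolation=cv2.INTER_CUBIC)
cv2.imwrite('pics/l1.png',np.hstack([a,b]))
```

```text
18.1 [ 0.60761411 -0.02475806  0.1444611 ] 0.0856288754021268 [-0.75784708  0.45159553 -1.42242111] [[0.014, 1.0, -0.016], [1.0, -0.014, 0.003], [0.002, -0.016, -1.0]]
rib wrist pred [416.21552227 308.74216636] side tips [array([231.48245414, 139.71985882]), array([271.35038031, 138.23909874])]
```

View pics/l1.png

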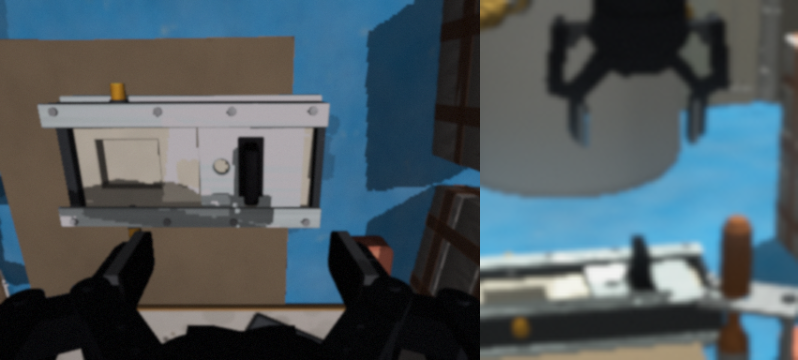

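The wrist view shows the rib, from (239,138) to (263,205), between the fingers and aligned with them. The side view shows it clear below the tips. I'll descend in two steps.

Call:
apply_moves --increments '[{"jaw": 1, "slide": [0, 0.008, 0], "turn": [0, 0, 0]}, {"jaw": 1, "slide": [0, 0.008, -0.05], "turn": [0, 0, 0]}, {"jaw": 1, "slide": [0, 0.008, -0.1], "turn": [0, 0, 0]}, {"jaw": 1, "slide": [0, 0.008, -0.15], "turn": [0, 0, 0]}, {"jaw": 1, "slide": [0, 0.008, -0.18], "turn": [0, 0, 0]}, {"jaw": 1, "slide": [0, 0.008, -0.18], "turn": [0, 0, 0]}, {"jaw": 1, "slide": [0, 0.008, -0.18], "turn": [0, 0, 0]}, {"jaw": 1, "slide": [0, 0.008, -0.18], "turn": [0, 0, 0]}]'

```text
t: 18.87
tool_pos: [0.6145, -0.023, 0.0838]
tcp_rot: [0.712, 0.702, 0.001, 0.002]
force: [0.5, -0.0, -0.6]
opening: 0.0856
grip_force: 0.0
```

Run:
```python
from h import *
o=get_obs(); p=o['tool_pos']; M=R.from_quat(o['tcp_rot']).as_matrix(); print(o['t'],p,o['force'],M.round(3).tolist())
S=cam('side'); im=snapshot('side'); g=im.max(2)
print('tips pred',[proj(S,p+M@[0,s*.05,-.017]).round(1) for s in(-1,1)],'rib top',proj(S,[.614,-.022,.071]).round(1))
for r in range(130,206,2): print(r,''.join('#' if g[r,c]<60 else '+' if g[r,c]<100 else '.' for c in range(200,300)))
```

```text
18.8667 [ 0.614523   -0.0229763   0.08375486] [ 0.5446137  -0.01516334 -0.56321277] [[0.015, 1.0, 0.004], [1.0, -0.015, -0.001], [-0.001, 0.004, -1.0]]
tips pred [array([234.5, 162.4]), array([273.2, 159.9])] rib top [253.7 171.6]
130 +.......................++######++++.+++###########################+.........+####..................
132 +.......................++#####+++....++##########################+..........+####..................
134 ........................++####++.....+++###########################+..........+###+.................
136 .......................+++###+++...+++#########################+#####+........+###+.................
138 .......................+++###++...+++########++#############+++++++###++......+###+.................
140 .......................++++#+++..+++######++++++++++++++++++++++++.+++##++++++####+.................
142 ........................++++++++++++++++++++......++++++++++++++......++##########+.................
144 ........................+++++++++++++++++..........++++++++++++........++###+++.....................
146 .........................
[... 2420 characters left out ...]
.+++++++++++++++++++++++++++#################++++++++.................
194 ................+++++++++++++####################################################+#++++.............
196 +++########+..++#################################################################+#++++.............
198 ##########++...+###################################################################++++.............
200 ###########+++++#########################################################+++++++++++++++............
202 ###############################################++++++++++++++++++.............+++++++++++...........
204 #################++++++++++++++++++........................................+..+++++++++++...........
```

The tips are where I predicted and the rib is centred. I'll lower 32 mm and close.

Call:
apply_moves --increments '[{"jaw": 1, "slide": [0, 0, -0.03], "turn": [0, 0, 0]}, {"jaw": 1, "slide": [0, 0, -0.06], "turn": [0, 0, 0]}, {"jaw": 1, "slide": [0, 0, -0.078], "turn": [0, 0, 0]}, {"jaw": 1, "slide": [0, 0, -0.078], "turn": [0, 0, 0]}, {"jaw": 0.5, "slide": [0, 0, -0.078], "turn": [0, 0, 0]}, {"jaw": 0.3, "slide": [0, 0, -0.078], "turn": [0, 0, 0]}, {"jaw": 0.2, "slide": [0, 0, -0.078], "turn": [0, 0, 0]}, {"jaw": 0, "slide": [0, 0, -0.078], "turn": [0, 0, 0]}, {"jaw": 0, "slide": [0, 0, -0.078], "turn": [0, 0, 0]}, {"jaw": 0, "slide": [0, 0, -0.078], "turn": [0, 0, 0]}, {"jaw": 0, "slide": [0, 0, -0.078], "turn": [0, 0, 0]}, {"jaw": 0, "slide": [0, 0, -0.078], "turn": [0, 0, 0]}]'

```text
t: 19.92
tool_pos: [0.6133, -0.0228, 0.0506]
tcp_rot: [0.712, 0.702, 0.0, 0.001]
force: [0.4, 0.1, 3.6]
opening: 0.0103
grip_force: 61.4
```

The rib is held (opening 10 mm). I'll slide the lid most of the way.

Call:
apply_moves --increments '[{"jaw": 0, "slide": [-0.01, 0, 0.001], "turn": [0, 0, 0]}, {"jaw": 0, "slide": [-0.03, 0.0005, 0.002], "turn": [0, 0, 0]}, {"jaw": 0, "slide": [-0.055, 0.001, 0.002], "turn": [0, 0, 0]}, {"jaw": 0, "slide": [-0.08, 0.001, 0.002], "turn": [0, 0, 0]}, {"jaw": 0, "slide": [-0.105, 0.0015, 0.002], "turn": [0, 0, 0]}, {"jaw": 0, "slide": [-0.13, 0.002, 0.002], "turn": [0, 0, 0]}, {"jaw": 0, "slide": [-0.155, 0.002, 0.002], "turn": [0, 0, 0]}, {"jaw": 0, "slide": [-0.18, 0.0025, 0.002], "turn": [0, 0, 0]}, {"jaw": 0, "slide": [-0.205, 0.003, 0.002], "turn": [0, 0, 0]}, {"jaw": 0, "slide": [-0.225, 0.003, 0.002], "turn": [0, 0, 0]}, {"jaw": 0, "slide": [-0.225, 0.003, 0.002], "turn": [0, 0, 0]}]'

```text
t: 20.83
tool_pos: [0.5205, -0.0214, 0.0506]
tcp_rot: [0.712, 0.702, -0.001, -0.001]
force: [-2.2, -1.5, 0.3]
opening: 0.0104
grip_force: 61.2
```

Call:
apply_moves --increments '[{"jaw": 0, "slide": [-0.01, 0, 0], "turn": [0, 0, 0]}, {"jaw": 0, "slide": [-0.02, 0, 0], "turn": [0, 0, 0]}, {"jaw": 0, "slide": [-0.03, 0.0005, 0], "turn": [0, 0, 0]}, {"jaw": 0, "slide": [-0.03, 0.0005, 0], "turn": [0, 0, 0]}, {"jaw": 0, "slide": [-0.03, 0.0005, 0], "turn": [0, 0, 0]}]'

```text
t: 21.25
tool_pos: [0.5095, -0.0212, 0.0506]
tcp_rot: [0.712, 0.702, -0.001, -0.001]
force: [-2.9, -1.9, 0.4]
opening: 0.0108
grip_force: 61.2
```

Call:
apply_moves --increments '[{"jaw": 0, "slide": [-0.005, 0, 0], "turn": [0, 0, 0]}, {"jaw": 0, "slide": [-0.01, 0, 0], "turn": [0, 0, 0]}, {"jaw": 0, "slide": [-0.01, 0, 0], "turn": [0, 0, 0]}, {"jaw": 0, "slide": [-0.01, 0, 0], "turn": [0, 0, 0]}]'

```text
t: 21.58
tool_pos: [0.506, -0.0214, 0.0506]
tcp_rot: [0.712, 0.702, -0.001, -0.001]
force: [-2.0, -2.0, -0.6]
opening: 0.0105
grip_force: 60.9
```

Call:
apply_moves --increments '[{"jaw": 0, "slide": [-0.005, 0, 0], "turn": [0, 0, 0]}, {"jaw": 0, "slide": [-0.005, 0, 0], "turn": [0, 0, 0]}, {"jaw": 0, "slide": [-0.005, 0, 0], "turn": [0, 0, 0]}]'

```text
t: 21.83
tool_pos: [0.5047, -0.0211, 0.0507]
tcp_rot: [0.712, 0.702, 0.0, -0.0]
force: [-1.3, 0.1, -2.1]
opening: 0.0102
grip_force: 60.7
```

Run:
```python
from h import *
o=get_obs(); p=o['tool_pos']; print(o['t'],p,o['force'],o['moment'])
S=cam('side'); im=snapshot('side'); cv2.imwrite('pics/s9.png',im); g=im.max(2)
print('rib bottom pred',proj(S,[p[0],p[1],.036]).round(1),'barrel',proj(S,[.5025,-.09,.034]).round(1))
for r in range(160,214,2): print(r,''.join('#' if g[r,c]<60 else '+' if g[r,c]<100 else '.' for c in range(180,280)))
```

```text
21.8333 [ 0.5046986  -0.0211185   0.05068562] [-1.27284592  0.06762927 -2.07462827] [-0.0132744   0.11370087 -0.01083852]
rib bottom pred [211.8 186.8] barrel [213.4 200. ]
160 .............+++++++...++++.......++++++++++++++....................................................
162 ...............++++++++++++.......++++++++++++......................................................
164 ................+++++++++++.......++++++++++........................................................
166 ......................++++++......++#++.............................................................
168 ........................++++......++++..............................................................
170 ........................++++......++++..............................................................
172 .........................+++++++++++++..............................................................
174 .........................++++#####++++..............................................................
176 .........................++++#####++++....................................+++++++++
[... 1207 characters left out ...]
#++..++##################################################+++++++++++++
202 ........+########################+############################++++++++++++.........................+
204 ........+################################+++++++++++++++++........................................++
206 ........++#####+++++++++++++++++++.................................................................+
208 ...................................................................................................+
210 ...................................................................................................+
212 ...................................................................................................+
```

Call:
apply_moves --increments '[{"jaw": 0, "slide": [-0.003, 0, 0], "turn": [0, 0, 0]}, {"jaw": 0, "slide": [-0.003, 0, 0], "turn": [0, 0, 0]}, {"jaw": 0, "slide": [-0.003, 0, 0], "turn": [0, 0, 0]}]'

```text
t: 22.13
tool_pos: [0.5037, -0.0213, 0.0508]
tcp_rot: [0.712, 0.702, 0.0, 0.0]
force: [0.5, 0.1, -2.6]
opening: 0.0103
grip_force: 60.7
```

Call:
apply_moves --increments '[{"jaw": 0, "slide": [-0.003, 0, 0], "turn": [0, 0, 0]}, {"jaw": 0, "slide": [-0.003, 0, 0], "turn": [0, 0, 0]}, {"jaw": 0, "slide": [-0.003, 0, 0], "turn": [0, 0, 0]}]'

```text
t: 22.38
tool_pos: [0.5033, -0.0213, 0.0511]
tcp_rot: [0.712, 0.702, 0.001, 0.001]
force: [3.2, 0.1, -2.6]
opening: 0.0107
grip_force: 60.6
```

Call:
apply_moves --increments '[{"jaw": 0, "slide": [-0.003, 0, 0], "turn": [0, 0, 0]}, {"jaw": 0, "slide": [-0.003, 0, 0], "turn": [0, 0, 0]}, {"jaw": 0, "slide": [-0.003, 0, 0], "turn": [0, 0, 0]}]'

```text
t: 22.63
tool_pos: [0.5031, -0.0213, 0.0514]
tcp_rot: [0.712, 0.702, 0.001, 0.002]
force: [6.0, 0.7, -3.9]
opening: 0.0104
grip_force: 60.6
```

Call:
apply_moves --increments '[{"jaw": 0, "slide": [-0.003, 0, 0], "turn": [0, 0, 0]}, {"jaw": 0, "slide": [-0.003, 0, 0], "turn": [0, 0, 0]}, {"jaw": 0, "slide": [-0.003, 0, 0], "turn": [0, 0, 0]}]'

```text
t: 22.88
tool_pos: [0.5029, -0.0214, 0.0517]
tcp_rot: [0.712, 0.702, 0.002, 0.002]
force: [8.7, 1.9, -5.3]
opening: 0.0107
grip_force: 60.6
```

Call:
apply_moves --increments '[{"jaw": 0, "slide": [-0.003, 0, 0], "turn": [0, 0, 0]}, {"jaw": 0, "slide": [-0.003, 0, 0], "turn": [0, 0, 0]}, {"jaw": 0, "slide": [-0.003, 0, 0], "turn": [0, 0, 0]}]'

```text
t: 23.13
tool_pos: [0.5027, -0.0214, 0.0519]
tcp_rot: [0.713, 0.702, 0.003, 0.003]
force: [10.4, 3.8, -5.1]
opening: 0.0103
grip_force: 60.6
```

Call:
apply_moves --increments '[{"jaw": 0, "slide": [-0.004, 0, 0], "turn": [0, 0, 0]}, {"jaw": 0, "slide": [-0.008, 0, 0], "turn": [0, 0, 0]}, {"jaw": 0, "slide": [-0.008, 0, 0], "turn": [0, 0, 0]}]'

```text
t: 23.38
tool_pos: [0.5025, -0.0214, 0.0523]
tcp_rot: [0.713, 0.701, 0.005, 0.006]
force: [18.7, 5.4, -10.8]
opening: 0.0102
grip_force: 60.0
```

Call:
apply_moves --increments '[{"jaw": 0, "slide": [-0.004, 0, 0], "turn": [0, 0, 0]}, {"jaw": 0, "slide": [-0.008, 0, 0], "turn": [0, 0, 0]}, {"jaw": 0, "slide": [-0.008, 0, 0], "turn": [0, 0, 0]}]'

```text
t: 23.63
tool_pos: [0.5023, -0.0214, 0.0525]
tcp_rot: [0.713, 0.701, 0.007, 0.008]
force: [29.5, 7.3, -20.4]
opening: 0.0105
grip_force: 58.8
```

At 30 N with no further motion, the lid is at its stop. I'll back off the load, then release.

Call:
apply_moves --increments '[{"jaw": 0, "slide": [0.009, 0, 0], "turn": [0, 0, 0]}, {"jaw": 0, "slide": [0.018, 0, 0], "turn": [0, 0, 0]}, {"jaw": 0, "slide": [0.025, 0, 0], "turn": [0, 0, 0]}, {"jaw": 0, "slide": [0.025, 0, 0], "turn": [0, 0, 0]}, {"jaw": 0, "slide": [0.025, 0, 0], "turn": [0, 0, 0]}]'

```text
t: 24.05
tool_pos: [0.5031, -0.0213, 0.0511]
tcp_rot: [0.712, 0.702, 0.001, 0.001]
force: [4.1, 2.2, -1.5]
opening: 0.0106
grip_force: 61.5
```

Call:
apply_moves --increments '[{"jaw": 0.2, "slide": [0, 0, 0], "turn": [0, 0, 0]}, {"jaw": 0.4, "slide": [0, 0, 0], "turn": [0, 0, 0]}, {"jaw": 0.6, "slide": [0, 0, 0], "turn": [0, 0, 0]}, {"jaw": 0.8, "slide": [0, 0, 0], "turn": [0, 0, 0]}, {"jaw": 0.8, "slide": [0, 0, 0], "turn": [0, 0, 0]}, {"jaw": 0.8, "slide": [0, 0, 0.06], "turn": [0, 0, 0]}, {"jaw": 0.8, "slide": [0, 0, 0.15], "turn": [0, 0, 0]}, {"jaw": 0.8, "slide": [0, 0, 0.24], "turn": [0, 0, 0]}, {"jaw": 0.8, "slide": [0, 0, 0.33], "turn": [0, 0, 0]}, {"jaw": 0.8, "slide": [0, 0, 0.42], "turn": [0, 0, 0]}, {"jaw": 0.8, "slide": [-0.05, 0, 0.42], "turn": [0, 0, 0]}]'

```text
t: 24.97
tool_pos: [0.4879, -0.0223, 0.2259]
tcp_rot: [0.712, 0.702, 0.004, 0.006]
force: [-0.4, -0.5, 0.9]
opening: 0.0681
grip_force: 0.0
```

Call:
apply_moves --increments '[{"jaw": 0.8, "slide": [-0.08, 0.08, 0], "turn": [0, 0, 0]}, {"jaw": 0.8, "slide": [-0.12, 0.16, 0], "turn": [0, 0, 0]}, {"jaw": 0.8, "slide": [-0.16, 0.24, 0], "turn": [0, 0, 0]}, {"jaw": 0.8, "slide": [-0.18, 0.32, 0], "turn": [0, 0, 0]}, {"jaw": 0.8, "slide": [-0.18, 0.4, 0], "turn": [0, 0, 0]}, {"jaw": 0.8, "slide": [-0.18, 0.5, 0], "turn": [0, 0, 0]}, {"jaw": 0.8, "slide": [-0.18, 0.5, 0], "turn": [0, 0, 0]}, {"jaw": 0.8, "slide": [-0.18, 0.5, 0], "turn": [0, 0, 0]}]'

```text
t: 25.63
tool_pos: [0.4098, 0.1803, 0.2187]
tcp_rot: [0.711, 0.703, -0.0, -0.0]
force: [-0.1, -1.2, 0.6]
opening: 0.0685
grip_force: 0.0
```

Run:
```python
from h import *
o=get_obs(); print(o['t'],o['tool_pos'],o['force'])
t=snapshot('top'); s=snapshot('side'); cv2.imwrite('pics/t9.png',t); cv2.imwrite('pics/s10.png',s)
a=cv2.resize(t[140:265,140:215],(360,600),interpolation=cv2.INTER_CUBIC); b=cv2.resize(s[150:300,165:325],(440,412),interpolation=cv2.INTER_CUBIC)
b=np.vstack([b,np.zeros((188,440,3),np.uint8)]); cv2.imwrite('pics/fin.png',np.hstack([a,b]))
```

```text
25.6333 [0.40981182 0.18028248 0.21870683] [-0.08102463 -1.16878617  0.55292545]
```

View pics/fin.png

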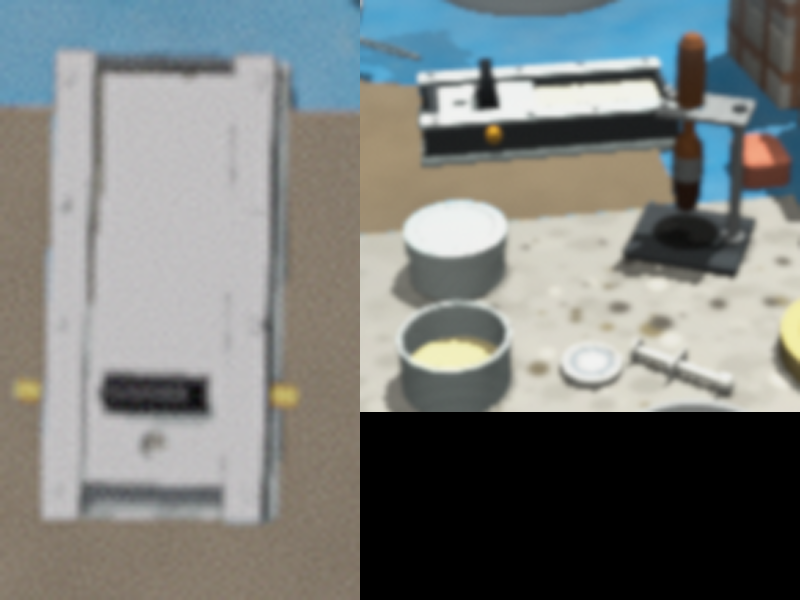

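The top view shows the rib at rows 376–412, level with the plunger barrels at rows 391 and 396. The brush is hanging, both tins stand and the bystanders are in place. One numeric check of the lid against the barrels before handing in.

Run:
```python
from h import *
T=cam('top')
for n in ('top0','t9'):
    im=cv2.imread(f'pics/{n}.png'); g=im.max(2); h=cv2.cvtColor(im,cv2.COLOR_BGR2HSV)
    y0,y1=(165,190) if n=='top0' else (208,232)
    m=np.zeros_like(g); m[y0:y1,158:190]=(g[y0:y1,158:190]<75); k,l,st,ce=cv2.connectedComponentsWithStats(m); i=1+st[1:,4].argmax()
    b=cv2.inRange(h,(15,100,120),(35,255,255)); b[:,:135]=0; b[:,215:]=0; b[:205]=0; b[245:]=0
    kk,ll,ss,cc=cv2.connectedComponentsWithStats(b); br=[plane(T,*cc[j],.034).round(4).tolist() for j in range(1,kk) if ss[j,4]>5]
    print(n,st[i],plane(T,*ce[i],.068).round(4),'barrels',br)
```

```text
top0 [164 173  20   8 136] [ 0.6096 -0.0251  0.068 ] barrels [[0.5034, 0.0466, 0.034], [0.5026, -0.083, 0.034]]
t9 [162 219  21   7 142] [ 0.5023 -0.0239  0.068 ] barrels [[0.5034, 0.0466, 0.034], [0.5031, -0.0828, 0.034]]
```

The rib (x=0.502) lines up with the barrels (x=0.503) after 107 mm of travel, so the lid is home. Handing in.

```bash
python3 -c "
from cell import *
print(finish_job())"
```

```text
the job is handed in; nothing more can be done
None
```

The job is handed in at about 26 s on the robot's clock, but no verdict came back: the brush was dipped, dabbed and hung back in the fork, then the lid was slid to its stop level with the plunger barrels (the click itself was not seen), and both tins still stand.

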